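# Put the garlic and onions away in the screw-top jar and the steel box

## Robot

A 7-joint arm with a two-finger parallel gripper is mounted at the origin on the work surface. World frame = base frame: x ahead of the robot, y to its left, z up, the work surface at z = 0. Lengths are in m, angles in rad, forces in N, time in s.
With the tool pointing down it reaches from about 0.425 to 1.025 m from the base axis. Payload 9.4 kg.
Tool frame: the origin (TCP) lies midway between the tips of the shut fingers; the grasp point (between the pads) lies 19 mm behind it; z points along the fingers, y is the direction in which the jaws open and shut (so a half turn about z gives the same grasp; the last joint's range is limited). The gripper opens to 85 mm and grips with 20 to 120 N. Pads are 22 mm wide; open, the fingers measure 114 mm over their backs; the gripper's body (76 mm by 85 mm) begins 54 mm behind the grasp point. The pads swing forward as they close: fully open they stand 13 mm farther back than shut.
Start: joints at [1.184, 0.599, -0.003, 1.599, 0.002, 0.943, -0.08], TCP at [0.221, -0.69, 0.195] pointing down, gripper open.
Joint ranges: [-2.57, 2.57], [-0.35, 1.97], [-1.29, 1.29], [0.11, 2.56], [-1.05, 4.19], [0.11, 1.86], [-2.63, 2.63]. Speed limits (rad/s): [2.22, 2.22, 3.01, 3.01, 3.14, 3.14, 3.14].

## Interface

Orientations are given as a unit quaternion [x, y, z, w].
In Python, from cell import bot gives the robot as it stands.
- The arm moves only by the tool drive_tool, never from a script. Its argument "steps" is a list of rows, each an object with "translation": the shift along the tool's x, y, z in m, a list of three; "twist": the turn about the tool's z in degrees; "hand": the opening, from -1 (shut) to 1 (fully open). A call has 1 to 12 rows; each row shifts and turns the commanded pose from where the row before left it, along the tool's axes as they then stand; what a row does not reach is not made up. A row lasts 1/8 s, in which the tool goes at most 62.5 mm and 10.7 degrees, less where a joint would pass 70% of its speed; a pose out of reach is approached as far as the arm can. A call with a gripper value outside its range is refused whole. The fingers move at their own pace and stop on an object; "force" is the grip in N (left out, the last holds). Time passes only in rows, so rows that do not move let the fingers close. It gives the time, the measured TCP pose, the force and the opening at its end, in the units of the state.
- bot.sense(): the state, without advancing time (a new reading comes with each control period).
- bot.read_camera(name): name is "scene" or "top" or "wrist"; returns (picture, depth): 480x640x3 uint8, red, green, blue; 480x640 float32, m along the optical axis (not along the pixel's ray), 0 where there is no reading.
- bot.get_calibration(name): a dict with "intrinsics" (3x3 intrinsics, pixels), "R" (3x3) and "t" (3): a world point X has camera coordinates R X + t; the wrist camera has in their place "T_tool_cam" (4x4, takes a point from camera to tool coordinates, whose origin is the TCP and whose axes are the flange's). Camera axes: x right, y down, z forward; pixel columns grow to the right and rows downward; lengths in m; the calibration is good to about 2 mm. A picture is of the moment at which its call begins: read the wrist's pose just before it. get_calibration takes no time and is no camera call.
- bot.hand_in(): hands the job in, once; it reports no verdict.
The state is a dict: "clock": time; "joint_positions": joint angles; "joint_velocities": joint speeds; "joint_efforts": joint torques, N m; "eef_pos": TCP position; "ee_rot": TCP orientation; "contact_force": force on the tool from outside, world axes, zero at the start; "ft_torque": the same for the moment, N m; "grip_width": finger opening in m.
Only numpy, scipy, OpenCV 4.12 (cv2) and the standard library are available. Lean on these libraries where they do the work, as an engineer would, in place of code of your own. Each camera call takes 0.05 s, during which the arm holds its last target.

## Task

Put the vegetables on the bench away: every garlic bulb goes into the glass jar and every red onion into the steel box. The jar's lid must be unscrewed and lifted off; leave the jar open for the oil, with its lid lying flat, rim down, near the middle of the steel plate. Lift the loose lid off the box and finish with it back on, fully seated over the onions, without pushing the gas ring, caddy or salt shaker out of place.

Things in the scene. Friction and masses are not known exactly. Their poses are not given: they have to be found in the camera images.
- jar_mouth (a point): Centre of the mouth (top of the rim) of a clear glass jar, z up. The jar stands fixed in a wooden block, 124 mm square and 18 mm high, screwed to the bench. Rim 118 mm above the bench, straight bore 78 mm across, inner floor 94 mm below the rim, body 96 mm across. A right-hand screw thread (one start, 10 mm per turn) runs round the outside of the neck.
- jarlid_grip (a point): Red screw lid of the jar, fully down at the start. Point: middle of its grip bar, 16 mm thick (x), 56 long (y), 28 high; the lid's flat top is 14 mm below it, the skirt's edge 55 mm. Lid 104 mm across, 90 g, z up. Turn it anticlockwise from above: easy, rises 10 mm a turn, free after about 1.7 turns (1.5 to 1.9); till then the thread holds it against a pull. Then lift 40 mm or more to clear.
- box_top (a point): Centre of the top opening of the steel box, at rim level, 50 mm above the bench; z up. The box is fixed to the bench, outside 125 mm (x) by 145 mm (y), walls and floor 4 mm: inside 117 by 137 mm, 46 mm deep.
- boxlid_grip (a point): Loose steel lid of the box, 200 g. Point: middle of its black grip bar, 16 mm thick (x), 56 long (y), 28 high. Lid plate 131 (x) by 151 mm (y), 4 mm thick, its top face 14 mm below the point; a plug 109 by 129 mm and 6 mm deep under it drops into the box with 4 mm to spare on every side. Seated, the point is 18 mm above the box's rim. Lowest face 24 mm below the point. It just lifts off.
- plate: Stainless steel plate lying loose on the bench: 200 mm across, flat floor 160 mm across and 3 mm above the bench, rim 8 mm high. Origin at the centre of its underside, z up.
- garlic1_c (a point): White garlic bulb with a flat base, 33 mm across, 30 mm high, 30 g, standing on the bench at the start; the point is its centre, half-way up; z up when it stands. May be absent.
- garlic2_c (a point): White garlic bulb with a flat base, 33 mm across, 30 mm high, 30 g, standing on the bench at the start; the point is its centre, half-way up; z up when it stands. May be absent.
- garlic3_c (a point): White garlic bulb with a flat base, 33 mm across, 30 mm high, 30 g, standing on the bench at the start; the point is its centre, half-way up; z up when it stands. May be absent.
- onion1_c (a point): Dark red onion with a flat base, 40 mm across, 35 mm high, 50 g, standing on the bench at the start; the point is its centre, half-way up; z up when it stands. May be absent.
- onion2_c (a point): Dark red onion with a flat base, 40 mm across, 35 mm high, 50 g, standing on the bench at the start; the point is its centre, half-way up; z up when it stands. May be absent.
- gasring: Bystander: portable gas ring, grey round base 190 mm across with a dark steel pan support, 66 mm high; origin under its centre.
- caddy: Bystander: grey plastic caddy 150 (x) by 180 mm (y), its swing handle folded down, 99 mm high; origin under its centre.
- shaker: Bystander: glass salt shaker with a steel top, 42 mm across, 80 mm high; origin under its centre.

How it is judged:
By the outcome, as a careful person would: the job done as asked, in the order asked, and still so for the second after the job is handed in, with the robot touching nothing.
Of garlic1, garlic2, garlic3 only 1 to 3 are there at a start; the rules pass over those that are not, and their reading is None.
Of onion1, onion2 only 1 to 2 are there at a start; the rules pass over those that are not, and their reading is None.
At some moment in a run one of garlic1, garlic2, garlic3, onion1, onion2 may be knocked a few centimetres aside while the robot is not near it.
It also fails if it takes over 210 s, if anything falls off the work surface, if the arm or the gripper's body presses on something with over 40 N, if the wrist force passes 120 N, or if a joint passes its speed limit or range.

## Working session

There is one attempt and no reset: what is moved stays moved. The work goes in short steps, Python scripts to look and compute and a tool call to move; the robot and the scene stay as the last step left them, time stands still between calls to the robot, and variables do not carry over. Pictures are saved under pics/ and viewed, and the job is handed in when it is done.

Besides the shell and the picture viewer there is one more tool, called as name(argument=value, ...), one argument or row to a line, values as JSON. drive_tool: Moves the arm, as the interface text tells. Its arguments: {"type":"object","properties":{"steps":{"type":"array"},"force":{"type":"number"}},"required":["steps"]}

```bash
ls; mkdir -p pics; cat > h.py <<'E'
import numpy as np, cv2
from cell import bot
from scipy.spatial.transform import Rotation as Ro
def save(n,p): cv2.imwrite('pics/'+n+'.png',cv2.cvtColor(p,cv2.COLOR_RGB2BGR))
def cloud(name):
    s=bot.sense(); p,d=bot.read_camera(name); c=bot.get_calibration(name); K=np.array(c['intrinsics'])
    v,u=np.mgrid[0:480,0:640]
    P=np.stack([(u-K[0,2])/K[0,0]*d,(v-K[1,2])/K[1,1]*d,d],-1)
    if name=='wrist':
        T=np.array(c['T_tool_cam']); R=Ro.from_quat(s['ee_rot']).as_matrix()
        W=(P@T[:3,:3].T+T[:3,3])@R.T+np.array(s['eef_pos'])
    else:
        W=(P-np.array(c['t']))@np.array(c['R'])
    W[d<=0]=np.nan
    return p,d,W
E
python3 - <<'E'
from h import *
s=bot.sense(); print(s)
for n in ['scene','top','wrist']:
    p,d,W=cloud(n); save(n+'0',p); np.savez('/tmp/'+n,p=p,d=d,W=W)
    c=bot.get_calibration(n); print(n,{k:np.round(v,4).tolist() for k,v in c.items()})
E
```

```text
pics
{'clock': 0.0, 'joint_positions': array([ 1.18432317,  0.60013475, -0.00255436,  1.60011596,  0.00181566,
        0.94290036, -0.07978086]), 'joint_velocities': array([ 0.00148433,  0.00115564,  0.00038865,  0.00148604, -0.00134635,
        0.0010392 , -0.00015373]), 'joint_efforts': array([-7.38812705e-04, -7.76449656e+01,  1.56412829e+00, -2.58010679e+01,
        1.22245954e-02,  9.05597582e-03,  4.07925222e-05]), 'eef_pos': array([ 0.22083449, -0.69000211,  0.19441486]), 'ee_rot': array([ 9.88021328e-01,  1.54315425e-01, -1.93161384e-04, -7.53814652e-04]), 'contact_force': array([-0.57160911, -0.33638294,  1.03655559]), 'ft_torque': array([ 0.00625057,  0.04043889, -0.04172373]), 'grip_width': 0.08539564577019172}
scene {'intrinsics': [[467.0388, 0.0, 319.3637], [0.0, 467.0388, 235.7812], [0.0, 0.0, 1.0]], 'R': [[0.5246, 0.8512, 0.0139], [0.5667, -0.3369, -0.7519], [-0.6354, 0.4023, -0.6591]], 't': [-0.3324, -0.2747, 1.6435]}
top {'intrinsics': [[494.9246, 0.0, 319.4886], [0.0, 494.9246, 234.2344], [0.0, 0.0, 1.0]], 'R': [[-0.1273, -0.9918, -0.0059], [-0.9678, 0.1256, -0.2182], [0.2172, -0.022, -0.9759]], 't': [0.0748, 0.6375, 1.1233]}
wrist {'intrinsics': [[407.5576, 0.0, 318.7445], [0.0, 407.5576, 230.9212], [0.0, 0.0, 1.0]], 'T_tool_cam': [[0.0005, -0.9518, -0.3067, 0.08], [1.0, 0.0007, -0.0007, -0.0002], [0.0009, -0.3067, 0.9518, -0.1779], [0.0, 0.0, 0.0, 1.0]]}
```

View pics/scene0.png

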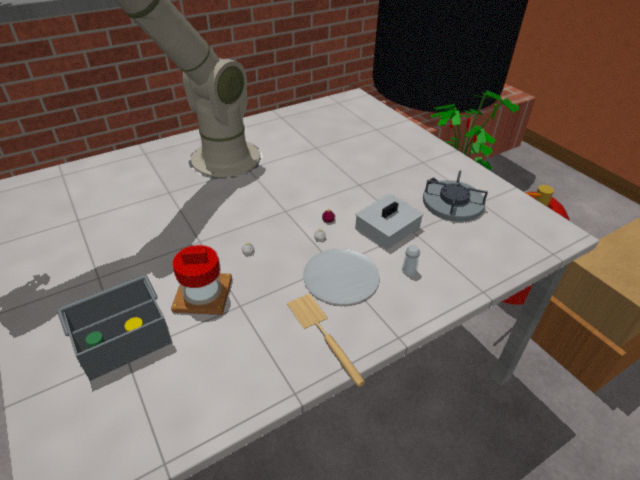

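View pics/top0.png

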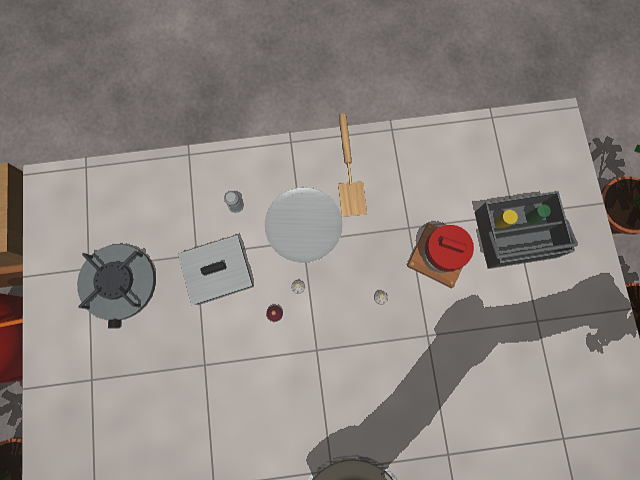

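View pics/wrist0.png

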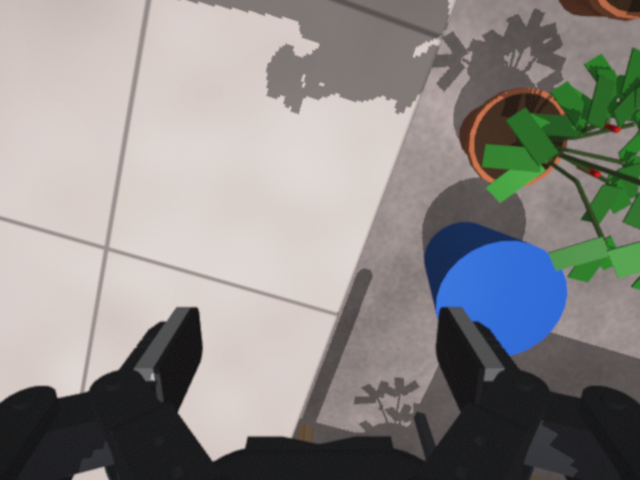

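The pictures show two garlics (top px 298,286 and 381,297), one onion (275,313), the red lid (452,246), the box lid bar (215,268), the plate (304,225), the shaker (234,200), the gas ring on the left and the caddy on the right. Next I'll measure them.

```bash
python3 - <<'E'
from h import *
for cam in ['top','scene']:
    z=np.load(f'/tmp/{cam}.npz'); p,W=z['p'].astype(int),z['W']
    hsv=cv2.cvtColor(z['p'],cv2.COLOR_RGB2HSV).astype(int)
    X,Y,Z=W[...,0],W[...,1],W[...,2]
    table=(X>.3)&(X<1.1)&(np.abs(Y)<.75)
    print(cam,'table z',np.nanmedian(Z[table]))
    m=(table&(Z>.008)).astype(np.uint8)
    n,l,st,ce=cv2.connectedComponentsWithStats(m)
    for i in range(1,n):
        if st[i,4]<30: continue
        q=l==i; w=W[q]
        top=w[w[:,2]>w[:,2].max()-.006]
        print(st[i],np.round(w.min(0),3),np.round(w.max(0),3),'mean',np.round(w.mean(0),3),'top',np.round(top.mean(0),3),p[q].mean(0).astype(int))
    for nm,mask in [('lid red',(p[...,0]>120)&(p[...,1]<60)&(p[...,2]<60)&table),('plate',table&(Z<.02)&(p.min(-1)>100)&(p[...,2]-p[...,0]>3))]:
        n,l,st,ce=cv2.connectedComponentsWithStats(mask.astype(np.uint8))
        i=1+np.argmax(st[1:,4]); w=W[l==i]; print(nm,st[i],np.round((w.min(0)+w.max(0))/2,3),np.round(w.mean(0),3), np.round(w.max(0)-w.min(0),3))
z=np.load('/tmp/top.npz');W=z['W'];p=z['p'].astype(int);X,Y,Z=[W[...,i] for i in range(3)]
def bar(m,n):
    w=W[m]; c=cv2.minAreaRect((w[:,:2]*1000).astype(np.float32)); print(n,m.sum(),c,np.round(w.mean(0),4))
r=np.zeros_like(Z,bool); r[215:290,400:500]=1
print(np.nanmax(Z[r]))
bar(r&(Z>np.nanmax(Z[r])-.012),'jarbar')
r2=np.zeros_like(Z,bool); r2[220:315,170:265]=1
print(np.nanmax(Z[r2]))
bar(r2&(Z>.066)&(p.max(-1)<60),'boxbar'); bar(r2&(Z>.045)&(Z<.062),'boxlid')
bar(r&(Z>np.nanmax(Z[r])-.022),'jarlid')
E
```

```text
top table z 0.00018948735986977678
[339 113  13  69 395] [ 0.786 -0.12   0.008] [ 0.975 -0.098  0.027] mean [ 0.896 -0.108  0.016] top [ 0.896 -0.108  0.022] [167 134  94]
[224 191  19  22 295] [0.741 0.177 0.009] [0.779 0.214 0.086] mean [0.755 0.194 0.059] top [0.762 0.196 0.081] [120 122 122]
[ 475  191  103   78 4124] [ 0.515 -0.603  0.008] [ 0.67  -0.406  0.106] mean [ 0.595 -0.506  0.062] top [ 0.533 -0.515  0.101] [68 69 61]
[ 407  223   67   65 2792] [ 0.48  -0.353  0.008] [ 0.648 -0.216  0.154] mean [ 0.556 -0.287  0.086] top [ 0.563 -0.3    0.15 ] [138  59  48]
[ 178  235   75   70 3448] [0.516 0.17  0.008] [0.67  0.34  0.087] mean [0.59  0.254 0.054] top [0.593 0.252 0.083] [148 151 150]
[  77  244   79   85 4808] [0.488 0.412 0.008] [0.694 0.602 0.072] mean [0.595 0.503 0.03 ] top [0.602 0.503 0.067] [88 92 93]
[291 280  14  14 135] [0.514 0.046 0.008] [0.547 0.078 0.036] mean [0.529 0.061 0.022] top [0.53  0.061 0.032] [149 144 136]
[374 291  14  13 141] [ 0.463 -0.153  0.008] [ 0.494 -0.122  0.035] mean [ 0.477 -0.136  0.021] top [ 0.478 -0.138  0.031] [147 142 134]
[26
[... 1611 characters left out ...]
26] [0.108 0.1   0.044]
plate [ 303  249   76   55 3178] [0.689 0.031 0.005] [0.69  0.03  0.004] [0.196 0.197 0.015]
0.15409375614516277
jarbar 188 ((563.75732421875, -300.2493591308594), (55.471412658691406, 17.31871795654297), 62.93506622314453) [ 0.5632 -0.2999  0.1487]
0.08719630715919961
boxbar 180 ((592.4784545898438, 254.3961181640625), (17.175453186035156, 55.45621109008789), 9.185781478881836) [0.5915 0.2534 0.0802]
boxlid 3159 ((592.6650390625, 255.25900268554688), (132.22384643554688, 151.51904296875), 10.660344123840332) [0.5915 0.2546 0.0537]
jarlid 225 ((563.8303833007812, -300.1043395996094), (55.79246139526367, 17.335044860839844), 62.95677185058594) [ 0.5626 -0.299   0.1468]
```

```bash
cat >> h.py <<'E'
def st():
    s=bot.sense(); R=Ro.from_quat(s['ee_rot']).as_matrix()
    return np.array(s['eef_pos']),R,np.degrees(np.arctan2(R[1,0],R[0,0])),s
def go(target,xang=None):
    """print shift in present tool axes and twist to reach"""
    p,R,a,s=st(); d=R.T@(np.array(target)-p)
    t=0 if xang is None else -((xang-a+180)%360-180)
    print('tcp',np.round(p,4),'xang',round(a,2),'q7',round(np.degrees(s['joint_positions'][6]),1),'clk',round(s['clock'],2),'| tool shift mm',np.round(d*1000,1),'twist',round(t,1),'tilt',np.round(R[:,2],3))
E
python3 - <<'E'
from h import *
go([.50,-.36,.30],63)
E
```

```text
tcp [ 0.2209 -0.6901  0.1946] xang 17.75 q7 -4.6 clk 0.15 | tool shift mm [ 366.5 -229.4 -105.2] twist -45.2 tilt [-0.     0.001 -1.   ]
```

drive_tool(
  steps=[
    {"translation": [0.02,-0.012,-0.03],"twist": 0,"hand": 1},
    {"translation": [0.045,-0.027,-0.03],"twist": 0,"hand": 1},
    {"translation": [0.045,-0.027,-0.025],"twist": 0,"hand": 1},
    {"translation": [0.045,-0.027,0],"twist": 0,"hand": 1},
    {"translation": [0.045,-0.027,0],"twist": 0,"hand": 1},
    {"translation": [0.045,-0.027,0],"twist": 0,"hand": 1},
    {"translation": [0.045,-0.027,0],"twist": 0,"hand": 1},
    {"translation": [0.045,-0.027,0],"twist": 0,"hand": 1},
    {"translation": [0.045,-0.027,0],"twist": 0,"hand": 1},
    {"translation": [0.045,-0.027,0],"twist": 0,"hand": 1},
    {"translation": [0.02,-0.012,0],"twist": -5,"hand": 1},
    {"translation": [0,0,0],"twist": -10,"hand": 1},
  ],
)

```text
clock: 1.65
eef_pos: [0.5652, -0.2975, 0.2799]
ee_rot: [0.958, 0.286, 0.0, -0.001]
contact_force: [-0.7, -1.0, -0.2]
grip_width: 0.0853
```

drive_tool(
  steps=[
    {"translation": [0,0,0],"twist": -10,"hand": 1},
    {"translation": [0,0,0],"twist": -10,"hand": 1},
    {"translation": [0,0,0],"twist": -10,"hand": 1},
    {"translation": [0,0,0],"twist": 0,"hand": 1},
  ],
)

```text
clock: 2.15
eef_pos: [0.5632, -0.3007, 0.28]
ee_rot: [0.854, 0.52, -0.0, -0.0]
contact_force: [-1.1, 0.0, 0.6]
grip_width: 0.0854
```

```bash
cat >> h.py <<'E'
def bars(W,p,c,zt,r=.06):
    X,Y,Z=[W[...,i] for i in range(3)]
    m=(np.hypot(X-c[0],Y-c[1])<r)&(np.abs(Z-zt)<.006)
    w=W[m]; q=cv2.minAreaRect((w[:,:2]*1000).astype(np.float32)); 
    e=np.linalg.svd(w[:,:2]-w[:,:2].mean(0),full_matrices=False)[2][0]
    print('n',m.sum(),q,'z',np.round(np.median(w[:,2]),4),'mean',np.round(w.mean(0),4),'longdir',np.round(np.degrees(np.arctan2(e[1],e[0])),1))
E
python3 - <<'E'
from h import *
p,d,W=cloud('wrist'); save('w1',p)
bars(W,p,(.565,-.3),.151)
go([.565,-.30,.127],63)
E
```

```text
n 1369 ((566.2782592773438, -298.8821716308594), (56.15704345703125, 15.211599349975586), 63.13899612426758) z 0.1487 mean [ 0.567  -0.2978  0.1486] longdir -117.0
tcp [ 0.5632 -0.3007  0.28  ] xang 62.52 q7 -11.8 clk 2.2 | tool shift mm [  1.4   1.4 153. ] twist -0.5 tilt [-0.  0. -1.]
```

View pics/w1.png

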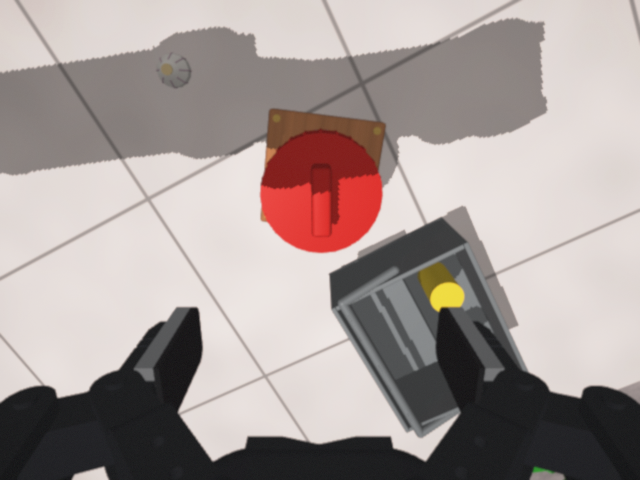

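The lid's bar shows at wrist px (321,200), in line with the jaws. I'll lower over it and grip.

drive_tool(
  steps=[
    {"translation": [0.002,0.0015,0.03],"twist": 0,"hand": 1},
    {"translation": [0,0,0.03],"twist": 0,"hand": 1},
    {"translation": [0,0,0.03],"twist": 0,"hand": 1},
    {"translation": [0,0,0.03],"twist": 0,"hand": 1},
    {"translation": [0,0,0.02],"twist": 0,"hand": 1},
    {"translation": [0,0,0.012],"twist": -0.5,"hand": 1},
    {"translation": [0,0,0],"twist": 0,"hand": -1},
    {"translation": [0,0,0],"twist": 0,"hand": -1},
    {"translation": [0,0,0],"twist": 0,"hand": -1},
    {"translation": [0,0,0],"twist": 0,"hand": -1},
    {"translation": [0,0,0],"twist": 0,"hand": -1},
    {"translation": [0,0,0],"twist": 0,"hand": -1},
  ],
  force=60,
)

```text
clock: 3.7
eef_pos: [0.5657, -0.2994, 0.1283]
ee_rot: [0.851, 0.524, -0.0, 0.0]
contact_force: [-1.0, -0.1, 0.1]
grip_width: -0.0
```

```bash
python3 - <<'E'
from h import *
go([.5655,-.2995,.128],63)
print(bot.sense()['contact_force'],bot.sense()['grip_width'])
E
```

```text
tcp [ 0.5657 -0.2994  0.1283] xang 63.25 q7 -14.9 clk 3.7 | tool shift mm [-0.1 -0.1  0.3] twist 0.3 tilt [-0. -0. -1.]
[-0.97408104 -0.14699151  0.12955581] -2.2145962327294856e-05
```

```bash
python3 - <<'E'
from h import *
p,d,W=cloud('wrist'); save('w2',p)
p,d,W=cloud('scene'); save('s2',cv2.resize(p[150:350,80:340],(780,600)))
E
```

```text
(no output)
```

View pics/w2.png

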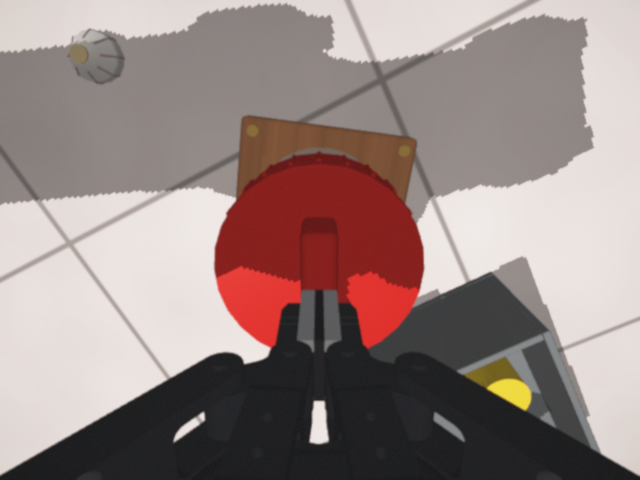

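View pics/s2.png

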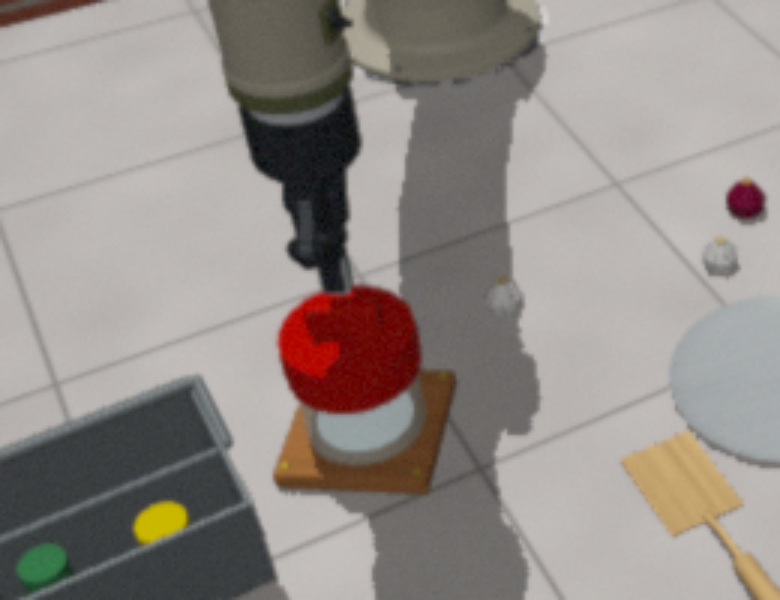

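The fingers have shut clear of the bar: the tips show at wrist px (320,295), above and behind it. I'll measure where they really are.

```bash
python3 - <<'E'
from h import *
p,d,W=cloud('wrist')
for v in range(225,420,10): print(v,[ (round(float(d[v,u]),4),np.round(W[v,u],3).tolist()) for u in (306,334)])
p,d,W=cloud('scene'); pi=p.astype(int)
X,Y,Z=[W[...,i] for i in range(3)]
m=(pi[...,0]<80)&(np.hypot(X-.56,Y+.3)<.08)&(Z>.13)&(Z<.3)
m&=~((pi[...,0]-pi[...,1])>30)
w=W[m]; 
for z in np.arange(.13,.3,.01):
    k=w[(w[:,2]>z)&(w[:,2]<=z+.01)]
    if len(k): print('scene',round(z,3),len(k),np.round(k.mean(0),3),np.round(k.min(0),3),np.round(k.max(0),3))
p,d,W=cloud('top'); save('t2',cv2.resize(p[180:340,350:560],(787,600)))
E
```

```text
225 [(0.1758, [0.574, -0.272, 0.138]), (0.18, [0.584, -0.279, 0.134])]
235 [(0.1672, [0.574, -0.273, 0.147]), (0.1667, [0.584, -0.278, 0.148])]
245 [(0.1664, [0.572, -0.277, 0.149]), (0.1677, [0.582, -0.282, 0.148])]
255 [(0.1683, [0.57, -0.281, 0.149]), (0.1693, [0.58, -0.286, 0.148])]
265 [(0.1711, [0.568, -0.285, 0.148]), (0.17, [0.578, -0.29, 0.149])]
275 [(0.1714, [0.566, -0.289, 0.149]), (0.1701, [0.577, -0.293, 0.15])]
285 [(0.173, [0.564, -0.293, 0.149]), (0.174, [0.574, -0.299, 0.148])]
295 [(0.1483, [0.568, -0.287, 0.172]), (0.1478, [0.577, -0.291, 0.173])]
305 [(0.1402, [0.568, -0.286, 0.18]), (0.1413, [0.576, -0.291, 0.18])]
315 [(0.1358, [0.568, -0.287, 0.185]), (0.1353, [0.576, -0.291, 0.186])]
325 [(0.1283, [0.568, -0.287, 0.193]), (0.1288, [0.576, -0.291, 0.193])]
335 [(0.1238, [0.568, -0.287, 0.198]), (0.1239, [0.576, -0.291, 0.198])]
345 [(0.1164, [0.569, -0.286, 0.205]), (0.1156, [0.576, -0.289, 0.206])]
355 [(0.1125, [0.569, -0.287, 0.21]), (0.1126, [0.576, -0.29, 0.209])]
365 [(0.1082, [0.569, -0.287, 0.214]), (0.1086, [0.575, -0.29, 0.214])]
375 [(0.1034, [0.569
[... 801 characters left out ...]
.319  0.211] [ 0.601 -0.287  0.22 ]
scene 0.22 27 [ 0.592 -0.302  0.226] [ 0.571 -0.324  0.221] [ 0.609 -0.291  0.23 ]
scene 0.23 61 [ 0.591 -0.303  0.235] [ 0.564 -0.329  0.23 ] [ 0.616 -0.28   0.24 ]
scene 0.24 59 [ 0.595 -0.305  0.246] [ 0.566 -0.334  0.24 ] [ 0.623 -0.279  0.25 ]
scene 0.25 111 [ 0.607 -0.315  0.256] [ 0.563 -0.335  0.25 ] [ 0.625 -0.278  0.26 ]
scene 0.26 97 [ 0.594 -0.305  0.265] [ 0.562 -0.323  0.26 ] [ 0.619 -0.277  0.27 ]
scene 0.27 78 [ 0.595 -0.308  0.274] [ 0.57  -0.324  0.27 ] [ 0.606 -0.285  0.28 ]
scene 0.28 50 [ 0.598 -0.312  0.284] [ 0.588 -0.322  0.28 ] [ 0.604 -0.298  0.29 ]
scene 0.29 97 [ 0.596 -0.308  0.296] [ 0.565 -0.335  0.29 ] [ 0.604 -0.269  0.3  ]
```

View pics/t2.png

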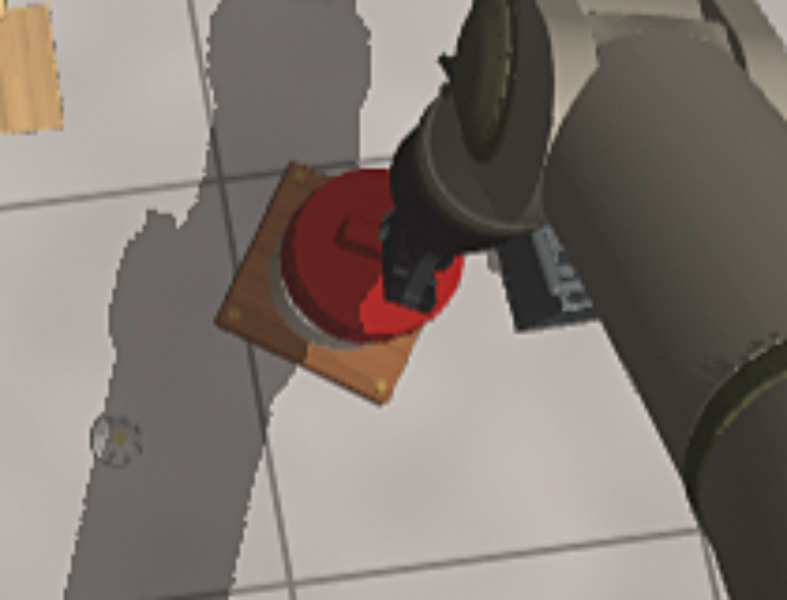

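Both the wrist and scene depth put the real fingertips at z≈0.168 with the reported TCP at 0.128. The fingers therefore end about 40 mm short of the reported TCP, and sideways they agree. I'll go by what I measured: open, go lower and grip again.

drive_tool(
  steps=[
    {"translation": [0,0,0],"twist": 0,"hand": 1},
    {"translation": [0,0,0],"twist": 0,"hand": 1},
    {"translation": [0,0,0],"twist": 0,"hand": 1},
    {"translation": [0,0,0],"twist": 0,"hand": 1},
    {"translation": [0,0,0],"twist": 0,"hand": 1},
    {"translation": [0,0,0.012],"twist": 0,"hand": 1},
    {"translation": [0,0,0.012],"twist": 0,"hand": 1},
    {"translation": [0,0,0.012],"twist": 0,"hand": 1},
    {"translation": [0,0,0],"twist": 0,"hand": -1},
    {"translation": [0,0,0],"twist": 0,"hand": -1},
    {"translation": [0,0,0],"twist": 0,"hand": -1},
    {"translation": [0,0,0],"twist": 0,"hand": -1},
  ],
)

```text
clock: 5.45
eef_pos: [0.566, -0.2996, 0.0929]
ee_rot: [0.852, 0.524, 0.0, 0.0]
contact_force: [-0.3, 0.7, 1.3]
grip_width: 0.0148
```

drive_tool(
  steps=[
    {"translation": [0,0,0],"twist": 0,"hand": -1},
  ],
)

```text
clock: 5.58
eef_pos: [0.566, -0.2996, 0.0929]
ee_rot: [0.852, 0.524, 0.0, 0.0]
contact_force: [-0.6, -0.0, 3.8]
grip_width: 0.0149
```

```bash
python3 - <<'E'
from h import *
p,d,W=cloud('wrist'); save('w3',p)
for v in range(235,330,8): print(v,[ np.round(W[v,u],3).tolist() for u in (296,319,343)])
E
```

```text
235 [[0.572, -0.269, 0.121], [0.58, -0.273, 0.121], [0.589, -0.277, 0.122]]
243 [[0.571, -0.272, 0.121], [0.579, -0.275, 0.126], [0.587, -0.28, 0.121]]
251 [[0.569, -0.275, 0.121], [0.579, -0.275, 0.134], [0.586, -0.283, 0.121]]
259 [[0.568, -0.278, 0.121], [0.579, -0.275, 0.142], [0.584, -0.286, 0.121]]
267 [[0.571, -0.273, 0.144], [0.579, -0.275, 0.147], [0.583, -0.289, 0.121]]
275 [[0.571, -0.274, 0.148], [0.578, -0.277, 0.148], [0.581, -0.293, 0.121]]
283 [[0.57, -0.277, 0.147], [0.577, -0.28, 0.149], [0.58, -0.296, 0.121]]
291 [[0.568, -0.279, 0.148], [0.576, -0.282, 0.15], [0.58, -0.293, 0.134]]
299 [[0.567, -0.282, 0.148], [0.574, -0.285, 0.148], [0.58, -0.293, 0.139]]
307 [[0.566, -0.285, 0.147], [0.573, -0.287, 0.149], [0.58, -0.292, 0.146]]
315 [[0.565, -0.285, 0.151], [0.571, -0.29, 0.149], [0.579, -0.293, 0.15]]
323 [[0.564, -0.288, 0.153], [0.57, -0.293, 0.149], [0.579, -0.293, 0.156]]
```

View pics/w3.png

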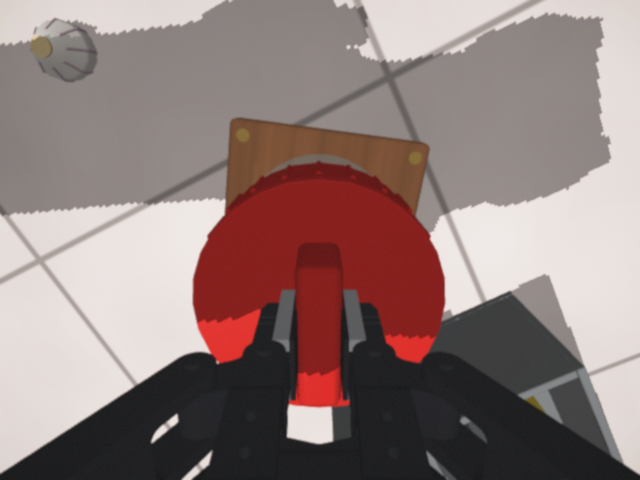

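The bar is gripped (14.9 mm). The pads show on both sides of it at px (285,320) and (352,320). Now I'll unscrew anticlockwise, which is a negative twist, rising 10 mm a turn.

drive_tool(
  steps=[
    {"translation": [0,0,-0.0003],"twist": -10,"hand": -1},
    {"translation": [0,0,-0.0003],"twist": -10,"hand": -1},
    {"translation": [0,0,-0.0003],"twist": -10,"hand": -1},
    {"translation": [0,0,-0.0003],"twist": -10,"hand": -1},
  ],
)

```text
clock: 6.12
eef_pos: [0.5654, -0.2994, 0.0933]
ee_rot: [0.619, 0.786, -0.0, -0.0]
contact_force: [-0.6, 0.4, -1.0]
grip_width: 0.0148
```

```bash
python3 - <<'E'
from h import *
go([.566,-.2996,.0929],63); s=bot.sense(); print(np.degrees(s['joint_positions']).round(1),s['contact_force'],s['ft_torque'],s['grip_width'])
E
```

```text
tcp [ 0.5654 -0.2994  0.0933] xang 103.58 q7 14.8 clk 6.12 | tool shift mm [-0.3  0.5  0.4] twist 40.6 tilt [-0.  0. -1.]
[ 38.8  37.2 -24.5 107.   22.7  40.6  14.8] [-0.60913514  0.4154134  -0.96264713] [ 0.00397368 -0.001085    0.05137673] 0.014753659244012467
```

drive_tool(
  steps=[
    {"translation": [0,0,-0.0003],"twist": -10,"hand": -1},
    {"translation": [0,0,-0.0003],"twist": -10,"hand": -1},
    {"translation": [0,0,-0.0003],"twist": -10,"hand": -1},
    {"translation": [0,0,-0.0003],"twist": -10,"hand": -1},
    {"translation": [0,0,-0.0003],"twist": -10,"hand": -1},
    {"translation": [0,0,-0.0003],"twist": -10,"hand": -1},
    {"translation": [0,0,-0.0003],"twist": -10,"hand": -1},
    {"translation": [0,0,-0.0003],"twist": -10,"hand": -1},
    {"translation": [0,0,-0.0003],"twist": -10,"hand": -1},
    {"translation": [0,0,-0.0003],"twist": -10,"hand": -1},
  ],
)

```text
clock: 7.38
eef_pos: [0.5653, -0.2996, 0.0962]
ee_rot: [-0.204, 0.979, 0.0, -0.0]
contact_force: [0.3, -0.6, -0.0]
grip_width: 0.0149
```

```bash
cat >> h.py <<'E'
def q():
    go([.566,-.2996,.0929],63); s=bot.sense(); print(np.degrees(s['joint_positions']).round(1),s['contact_force'].round(1),s['ft_torque'].round(2),s['grip_width'].round(4))
E
python3 -c "
from h import *
q()"
```

```text
tcp [ 0.5653 -0.2996  0.0962] xang -156.44 q7 95.7 clk 7.38 | tool shift mm [-0.7 -0.3  3.3] twist 140.6 tilt [-0.001 -0.    -1.   ]Traceback (most recent call last):
  File "<string>", line 3, in <module>
    q()
    ~^^
  File "h.py", line 31, in q
    go([.566,-.2996,.0929],63); s=bot.sense(); print(np.degrees(s['joint_positions']).round(1),s['contact_force'].round(1),s['ft_torque'].round(2),s['grip_width'].round(4))
                                                                                                                                                   ^^^^^^^^^^^^^^^^^^^^^
AttributeError: 'float' object has no attribute 'round'
```

drive_tool(
  steps=[
    {"translation": [0,0,-0.0003],"twist": -10,"hand": -1},
    {"translation": [0,0,-0.0003],"twist": -10,"hand": -1},
    {"translation": [0,0,-0.0003],"twist": -10,"hand": -1},
    {"translation": [0,0,-0.0003],"twist": -10,"hand": -1},
    {"translation": [0,0,0],"twist": 0,"hand": 1},
    {"translation": [0,0,0],"twist": 0,"hand": 1},
    {"translation": [0,0,0],"twist": 0,"hand": 1},
    {"translation": [0,0,0],"twist": 0,"hand": 1},
    {"translation": [0,0,0],"twist": 0,"hand": 1},
    {"translation": [0,0,-0.02],"twist": 0,"hand": 1},
    {"translation": [0,0,-0.02],"twist": 0,"hand": 1},
  ],
)

```text
clock: 8.75
eef_pos: [0.566, -0.2992, 0.1394]
ee_rot: [-0.524, 0.851, -0.0, 0.0]
contact_force: [-0.3, 0.7, -0.7]
grip_width: 0.0848
```

```bash
sed -i "s/s\['grip_width'\].round(4)/round(s['grip_width'],4)/" h.py; python3 -c "
from h import *
q()"
```

```text
tcp [ 0.566  -0.2992  0.1394] xang -116.74 q7 132.4 clk 8.75 | tool shift mm [ 0.4 -0.1 46.5] twist -179.7 tilt [ 0.001  0.    -1.   ]
[ 59.9  45.9 -62.6 103.8  46.8  60.8 132.4] [-0.3  0.7 -0.7] [-0.02 -0.02 -0.  ] 0.0848
```

drive_tool(
  steps=[
    {"translation": [0,0,0],"twist": 10,"hand": 1},
    {"translation": [0,0,0],"twist": 10,"hand": 1},
    {"translation": [0,0,0],"twist": 10,"hand": 1},
    {"translation": [0,0,0],"twist": 10,"hand": 1},
    {"translation": [0,0,0],"twist": 10,"hand": 1},
    {"translation": [0,0,0],"twist": 10,"hand": 1},
    {"translation": [0,0,0],"twist": 10,"hand": 1},
    {"translation": [0,0,0],"twist": 10,"hand": 1},
    {"translation": [0,0,0],"twist": 10,"hand": 1},
    {"translation": [0,0,0],"twist": 10,"hand": 1},
    {"translation": [0,0,0],"twist": 10,"hand": 1},
    {"translation": [0,0,0],"twist": 10,"hand": 1},
  ],
)

```text
clock: 10.25
eef_pos: [0.5665, -0.2991, 0.1395]
ee_rot: [0.478, 0.879, 0.0, 0.001]
contact_force: [0.5, 1.2, -0.0]
grip_width: 0.0855
```

drive_tool(
  steps=[
    {"translation": [0,0,0],"twist": 10,"hand": 1},
    {"translation": [0,0,0],"twist": 10,"hand": 1},
    {"translation": [0,0,0],"twist": 10,"hand": 1},
    {"translation": [0,0,0],"twist": 10,"hand": 1},
    {"translation": [0,0,0],"twist": 10,"hand": 1},
    {"translation": [0,0,0],"twist": 10,"hand": 1},
  ],
)

```text
clock: 11.0
eef_pos: [0.5666, -0.2989, 0.1394]
ee_rot: [0.853, 0.522, 0.001, 0.0]
contact_force: [-0.5, -0.2, 0.0]
grip_width: 0.0851
```

```bash
python3 -c "
from h import *
p,d,W=cloud('wrist'); save('w4',p); bars(W,p,(.565,-.3),.155); q()"
```

```text
n 3988 ((566.4747314453125, -298.12591552734375), (55.9988899230957, 16.0009708404541), 64.48286437988281) z 0.1524 mean [ 0.5674 -0.2963  0.1523] longdir -115.5
tcp [ 0.5668 -0.2987  0.1395] xang 62.52 q7 -16.5 clk 11.05 | tool shift mm [-1.3 -0.4 46.6] twist -0.5 tilt [ 0.003  0.    -1.   ]
[ 33.1  32.8 -15.6 105.5  12.2  43.2 -16.5] [ 0.7  0.2 -0.3] [ 0.03  0.01 -0.01] 0.0855
```

View pics/w4.png

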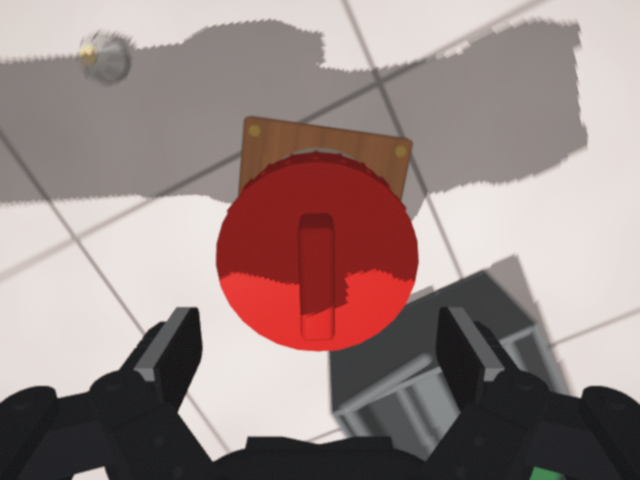

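The bar is still in line (px 317,275) and about 4–5 mm higher. Second grip.

drive_tool(
  steps=[
    {"translation": [0,0,0.02],"twist": -1,"hand": 1},
    {"translation": [0,0,0.02],"twist": 0,"hand": 1},
    {"translation": [0,0,0.004],"twist": 0,"hand": 1},
    {"translation": [0,0,0],"twist": 0,"hand": -1},
    {"translation": [0,0,0],"twist": 0,"hand": -1},
    {"translation": [0,0,0],"twist": 0,"hand": -1},
    {"translation": [0,0,0],"twist": 0,"hand": -1},
    {"translation": [0,0,0],"twist": 0,"hand": -1},
    {"translation": [0,0,-0.0003],"twist": -10,"hand": -1},
    {"translation": [0,0,-0.0003],"twist": -10,"hand": -1},
    {"translation": [0,0,-0.0003],"twist": -10,"hand": -1},
    {"translation": [0,0,-0.0003],"twist": -10,"hand": -1},
  ],
)

```text
clock: 12.55
eef_pos: [0.5659, -0.2995, 0.0952]
ee_rot: [0.612, 0.791, 0.0, 0.0]
contact_force: [0.6, -0.5, 1.3]
grip_width: 0.0148
```

drive_tool(
  steps=[
    {"translation": [0,0,-0.0003],"twist": -10,"hand": -1},
    {"translation": [0,0,-0.0003],"twist": -10,"hand": -1},
    {"translation": [0,0,-0.0003],"twist": -10,"hand": -1},
    {"translation": [0,0,-0.0003],"twist": -10,"hand": -1},
    {"translation": [0,0,-0.0003],"twist": -10,"hand": -1},
    {"translation": [0,0,-0.0003],"twist": -10,"hand": -1},
    {"translation": [0,0,-0.0003],"twist": -10,"hand": -1},
    {"translation": [0,0,-0.0003],"twist": -10,"hand": -1},
    {"translation": [0,0,-0.0003],"twist": -10,"hand": -1},
    {"translation": [0,0,-0.0003],"twist": -10,"hand": -1},
    {"translation": [0,0,-0.0003],"twist": -10,"hand": -1},
    {"translation": [0,0,-0.0003],"twist": -10,"hand": -1},
  ],
)

```text
clock: 14.05
eef_pos: [0.5656, -0.2995, 0.0986]
ee_rot: [-0.379, 0.925, 0.0, -0.0]
contact_force: [-1.3, 0.9, 1.6]
grip_width: 0.0148
```

```bash
python3 -c "
from h import *
q()"
```

```text
tcp [ 0.5656 -0.2995  0.0986] xang -135.45 q7 113.0 clk 14.05 | tool shift mm [-0.2 -0.4  5.7] twist 161.6 tilt [-0. -0. -1.]
[ 57.3  46.8 -57.4 105.6  48.   55.8 113. ] [-1.3  0.9  1.6] [ 0.15  0.15 -0.08] 0.0148
```

drive_tool(
  steps=[
    {"translation": [0,0,-0.0003],"twist": -10,"hand": -1},
    {"translation": [0,0,-0.0003],"twist": -10,"hand": -1},
    {"translation": [0,0,0],"twist": 0,"hand": 1},
    {"translation": [0,0,0],"twist": 0,"hand": 1},
    {"translation": [0,0,0],"twist": 0,"hand": 1},
    {"translation": [0,0,0],"twist": 0,"hand": 1},
    {"translation": [0,0,0],"twist": 0,"hand": 1},
    {"translation": [0,0,-0.02],"twist": 0,"hand": 1},
    {"translation": [0,0,-0.02],"twist": 0,"hand": 1},
    {"translation": [0,0,0],"twist": 10,"hand": 1},
    {"translation": [0,0,0],"twist": 10,"hand": 1},
    {"translation": [0,0,0],"twist": 10,"hand": 1},
  ],
)

```text
clock: 15.55
eef_pos: [0.5662, -0.2995, 0.1409]
ee_rot: [-0.292, 0.957, -0.001, 0.001]
contact_force: [-0.3, 0.1, -0.1]
grip_width: 0.0859
```

drive_tool(
  steps=[
    {"translation": [0,0,0],"twist": 10,"hand": 1},
    {"translation": [0,0,0],"twist": 10,"hand": 1},
    {"translation": [0,0,0],"twist": 10,"hand": 1},
    {"translation": [0,0,0],"twist": 10,"hand": 1},
    {"translation": [0,0,0],"twist": 10,"hand": 1},
    {"translation": [0,0,0],"twist": 10,"hand": 1},
    {"translation": [0,0,0],"twist": 10,"hand": 1},
    {"translation": [0,0,0],"twist": 10,"hand": 1},
    {"translation": [0,0,0],"twist": 10,"hand": 1},
    {"translation": [0,0,0],"twist": 10,"hand": 1},
    {"translation": [0,0,0],"twist": 10,"hand": 1},
    {"translation": [0,0,0],"twist": 10,"hand": 1},
  ],
)

```text
clock: 17.05
eef_pos: [0.5666, -0.299, 0.1409]
ee_rot: [0.682, 0.731, 0.001, 0.001]
contact_force: [0.2, 0.7, -0.6]
grip_width: 0.0854
```

drive_tool(
  steps=[
    {"translation": [0,0,0],"twist": 10,"hand": 1},
    {"translation": [0,0,0],"twist": 10,"hand": 1},
    {"translation": [0,0,0],"twist": 10,"hand": 1},
  ],
)

```text
clock: 17.42
eef_pos: [0.5666, -0.2988, 0.1408]
ee_rot: [0.848, 0.53, 0.001, 0.0]
contact_force: [0.4, 0.7, -0.5]
grip_width: 0.0855
```

```bash
python3 -c "
from h import *
p,d,W=cloud('wrist'); save('w5',p); bars(W,p,(.565,-.3),.159); q()"
```

```text
n 4168 ((566.5661010742188, -298.6228942871094), (55.92878723144531, 16.03988265991211), 65.51287078857422) z 0.1574 mean [ 0.5675 -0.2967  0.1572] longdir -114.4
tcp [ 0.5668 -0.2986  0.1409] xang 63.52 q7 -16.8 clk 17.48 | tool shift mm [-1.3 -0.4 48. ] twist 0.5 tilt [ 0.003  0.    -1.   ]
[ 34.3  32.8 -17.4 105.4  13.5  43.6 -16.8] [ 0.2 -0.5 -0. ] [ 0.03  0.01 -0.03] 0.0857
```

drive_tool(
  steps=[
    {"translation": [0,0,0.02],"twist": -2,"hand": 1},
    {"translation": [0,0,0.02],"twist": 0,"hand": 1},
    {"translation": [0,0,0.001],"twist": 0,"hand": 1},
    {"translation": [0,0,0],"twist": 0,"hand": -1},
    {"translation": [0,0,0],"twist": 0,"hand": -1},
    {"translation": [0,0,0],"twist": 0,"hand": -1},
    {"translation": [0,0,0],"twist": 0,"hand": -1},
    {"translation": [0,0,0],"twist": 0,"hand": -1},
    {"translation": [0,0,-0.0003],"twist": -10,"hand": -1},
    {"translation": [0,0,-0.0003],"twist": -10,"hand": -1},
    {"translation": [0,0,-0.0003],"twist": -10,"hand": -1},
    {"translation": [0,0,-0.0003],"twist": -10,"hand": -1},
  ],
)

```text
clock: 18.98
eef_pos: [0.5659, -0.2995, 0.0996]
ee_rot: [0.598, 0.802, -0.0, 0.0]
contact_force: [-0.5, -0.5, 3.1]
grip_width: 0.0148
```

drive_tool(
  steps=[
    {"translation": [0,0,-0.0003],"twist": -10,"hand": -1},
    {"translation": [0,0,-0.0003],"twist": -10,"hand": -1},
    {"translation": [0,0,-0.0003],"twist": -10,"hand": -1},
    {"translation": [0,0,-0.0003],"twist": -10,"hand": -1},
    {"translation": [0,0,-0.0003],"twist": -10,"hand": -1},
    {"translation": [0,0,-0.0003],"twist": -10,"hand": -1},
    {"translation": [0,0,-0.0003],"twist": -10,"hand": -1},
    {"translation": [0,0,-0.0003],"twist": -10,"hand": -1},
    {"translation": [0,0,-0.0003],"twist": -10,"hand": -1},
    {"translation": [0,0,-0.0003],"twist": -10,"hand": -1},
    {"translation": [0,0,-0.0003],"twist": -10,"hand": -1},
    {"translation": [0,0,-0.0003],"twist": -10,"hand": -1},
  ],
)

```text
clock: 20.48
eef_pos: [0.5655, -0.2996, 0.103]
ee_rot: [-0.395, 0.919, -0.0, -0.0]
contact_force: [-1.4, -0.2, 1.6]
grip_width: 0.0149
```

drive_tool(
  steps=[
    {"translation": [0,0,-0.0003],"twist": -10,"hand": -1},
    {"translation": [0,0,-0.0003],"twist": -10,"hand": -1},
    {"translation": [0,0,0],"twist": 0,"hand": 1},
    {"translation": [0,0,0],"twist": 0,"hand": 1},
    {"translation": [0,0,0],"twist": 0,"hand": 1},
    {"translation": [0,0,0],"twist": 0,"hand": 1},
    {"translation": [0,0,0],"twist": 0,"hand": 1},
    {"translation": [0,0,-0.02],"twist": 0,"hand": 1},
    {"translation": [0,0,-0.02],"twist": 0,"hand": 1},
    {"translation": [0,0,0],"twist": 10,"hand": 1},
    {"translation": [0,0,0],"twist": 10,"hand": 1},
    {"translation": [0,0,0],"twist": 10,"hand": 1},
  ],
)

```text
clock: 21.98
eef_pos: [0.5662, -0.2995, 0.1453]
ee_rot: [-0.308, 0.951, -0.001, 0.001]
contact_force: [-0.2, -0.2, 0.0]
grip_width: 0.0851
```

drive_tool(
  steps=[
    {"translation": [0,0,0],"twist": 10,"hand": 1},
    {"translation": [0,0,0],"twist": 10,"hand": 1},
    {"translation": [0,0,0],"twist": 10,"hand": 1},
    {"translation": [0,0,0],"twist": 10,"hand": 1},
    {"translation": [0,0,0],"twist": 10,"hand": 1},
    {"translation": [0,0,0],"twist": 10,"hand": 1},
    {"translation": [0,0,0],"twist": 10,"hand": 1},
    {"translation": [0,0,0],"twist": 10,"hand": 1},
    {"translation": [0,0,0],"twist": 10,"hand": 1},
    {"translation": [0,0,0],"twist": 10,"hand": 1},
    {"translation": [0,0,0],"twist": 10,"hand": 1},
    {"translation": [0,0,0],"twist": 10,"hand": 1},
  ],
)

```text
clock: 23.48
eef_pos: [0.5666, -0.2989, 0.1453]
ee_rot: [0.669, 0.743, 0.001, 0.001]
contact_force: [-0.0, 0.5, 0.1]
grip_width: 0.0855
```

drive_tool(
  steps=[
    {"translation": [0,0,0],"twist": 10,"hand": 1},
    {"translation": [0,0,0],"twist": 10,"hand": 1},
    {"translation": [0,0,0],"twist": 10,"hand": 1},
  ],
)

```text
clock: 23.85
eef_pos: [0.5666, -0.2988, 0.1452]
ee_rot: [0.839, 0.544, 0.001, 0.001]
contact_force: [1.0, -0.5, -0.6]
grip_width: 0.0854
```

```bash
python3 -c "
from h import *
p,d,W=cloud('wrist'); save('w6',p); bars(W,p,(.565,-.3),.163); q()"
```

```text
n 4225 ((566.9569702148438, -297.8240051269531), (56.013755798339844, 16.068082809448242), 67.18447875976562) z 0.1624 mean [ 0.5678 -0.2958  0.1622] longdir -112.5
tcp [ 0.5668 -0.2986  0.1453] xang 65.52 q7 -16.0 clk 23.9 | tool shift mm [-1.3 -0.4 52.4] twist 2.5 tilt [ 0.003  0.    -1.   ]
[ 35.6  32.8 -19.4 105.1  14.7  44.5 -16. ] [-0.3  0.3  0.4] [ 0.06 -0.    0.03] 0.0852
```

View pics/w6.png

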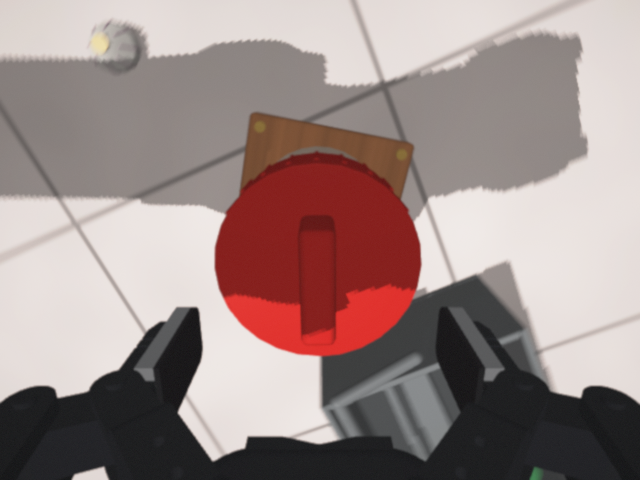

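drive_tool(
  steps=[
    {"translation": [0,0,0.02],"twist": -2,"hand": 1},
    {"translation": [0,0,0.02],"twist": 0,"hand": 1},
    {"translation": [0,0,0.001],"twist": 0,"hand": 1},
    {"translation": [0,0,0],"twist": 0,"hand": -1},
    {"translation": [0,0,0],"twist": 0,"hand": -1},
    {"translation": [0,0,0],"twist": 0,"hand": -1},
    {"translation": [0,0,0],"twist": 0,"hand": -1},
    {"translation": [0,0,0],"twist": 0,"hand": -1},
    {"translation": [0,0,-0.0003],"twist": -10,"hand": -1},
    {"translation": [0,0,-0.0003],"twist": -10,"hand": -1},
    {"translation": [0,0,-0.0003],"twist": -10,"hand": -1},
    {"translation": [0,0,-0.0003],"twist": -10,"hand": -1},
  ],
)

```text
clock: 25.4
eef_pos: [0.5659, -0.2994, 0.104]
ee_rot: [0.584, 0.812, 0.0, 0.0]
contact_force: [0.3, 0.8, 2.4]
grip_width: 0.015
```

drive_tool(
  steps=[
    {"translation": [0,0,-0.0003],"twist": -10,"hand": -1},
    {"translation": [0,0,-0.0003],"twist": -10,"hand": -1},
    {"translation": [0,0,-0.0003],"twist": -10,"hand": -1},
    {"translation": [0,0,-0.0003],"twist": -10,"hand": -1},
    {"translation": [0,0,-0.0003],"twist": -10,"hand": -1},
    {"translation": [0,0,-0.0003],"twist": -10,"hand": -1},
    {"translation": [0,0,-0.0003],"twist": -10,"hand": -1},
    {"translation": [0,0,-0.0003],"twist": -10,"hand": -1},
    {"translation": [0,0,-0.0003],"twist": -10,"hand": -1},
    {"translation": [0,0,-0.0003],"twist": -10,"hand": -1},
    {"translation": [0,0,-0.0003],"twist": -10,"hand": -1},
    {"translation": [0,0,-0.0003],"twist": -10,"hand": -1},
  ],
)

```text
clock: 26.9
eef_pos: [0.5656, -0.2996, 0.1074]
ee_rot: [-0.411, 0.912, -0.0, -0.0]
contact_force: [-0.8, -0.3, 1.3]
grip_width: 0.0149
```

drive_tool(
  steps=[
    {"translation": [0,0,-0.002],"twist": 0,"hand": -1},
    {"translation": [0,0,-0.002],"twist": 0,"hand": -1},
    {"translation": [0,0,-0.002],"twist": 0,"hand": -1},
  ],
)

```text
clock: 27.28
eef_pos: [0.5656, -0.2994, 0.1134]
ee_rot: [-0.408, 0.913, -0.0, -0.0]
contact_force: [0.9, 0.6, -1.6]
grip_width: 0.0146
```

```bash
python3 -c "
from h import *
q()"
```

```text
tcp [ 0.5656 -0.2994  0.1134] xang -131.87 q7 115.9 clk 27.27 | tool shift mm [-0.2 -0.4 20.5] twist 165.1 tilt [-0. -0. -1.]
[ 59.   47.2 -60.9 105.   48.6  58.6 115.9] [ 0.9  0.6 -1.6] [-0.  0.  0.] 0.0146
```

No resistance to the pull, so the lid is free. Lifting.

drive_tool(
  steps=[
    {"translation": [0,0,-0.01],"twist": 0,"hand": -1},
    {"translation": [0,0,-0.02],"twist": 0,"hand": -1},
    {"translation": [0,0,-0.03],"twist": 0,"hand": -1},
    {"translation": [0,0,-0.03],"twist": 0,"hand": -1},
    {"translation": [0,0,-0.01],"twist": 0,"hand": -1},
  ],
)

```text
clock: 27.9
eef_pos: [0.5667, -0.2993, 0.2163]
ee_rot: [-0.409, 0.913, -0.001, 0.001]
contact_force: [0.4, 0.5, -1.3]
grip_width: 0.0147
```

```bash
python3 - <<'E'
from h import *
p,d,W=cloud('scene'); save('s7',p)
# plate: from scene and top
for cam in ['scene','top']:
    p,d,W=cloud(cam); pi=p.astype(int)
    if cam=='top': save('t7',p)
    X,Y,Z=[W[...,i] for i in range(3)]
    m=(np.hypot(X-.69,Y-.03)<.16)&(Z<.015)&(pi[...,2]>=pi[...,0]+2)&(pi.min(-1)>90)
    m=cv2.morphologyEx(m.astype(np.uint8),cv2.MORPH_OPEN,np.ones((3,3)))
    n,l,s,c=cv2.connectedComponentsWithStats(m); i=1+np.argmax(s[1:,4]); w=W[l==i]
    print(cam,s[i],cv2.minEnclosingCircle((w[:,:2]*1000).astype(np.float32)),np.round(w.mean(0),4))
go([.689,.031,.2],None)
E
```

```text
scene [ 303  249   76   55 3275] ((688.3510131835938, 30.950117111206055), 101.62214660644531) [0.6903 0.0304 0.0041]
top [285 188  37  28 417] ((758.6499633789062, 21.303478240966797), 48.99229431152344) [0.7574 0.0257 0.0036]
tcp [ 0.5655 -0.2996  0.2134] xang -131.77 q7 121.8 clk 28.05 | tool shift mm [-328.8  128.2   13.2] twist 0 tilt [ 0.    -0.001 -1.   ]
```

View pics/s7.png

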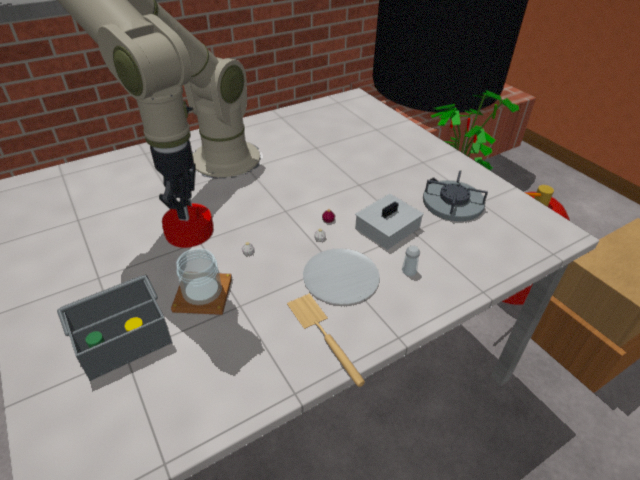

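The lid is held at scene px (188,225) and the jar (197,280) is open with its rim intact. Carrying the lid to the plate.

drive_tool(
  steps=[
    {"translation": [-0.015,0.006,0],"twist": 0,"hand": -1},
    {"translation": [-0.03,0.012,0],"twist": 0,"hand": -1},
    {"translation": [-0.035,0.0135,0],"twist": 0,"hand": -1},
    {"translation": [-0.035,0.0135,0],"twist": 0,"hand": -1},
    {"translation": [-0.035,0.0135,0],"twist": 0,"hand": -1},
    {"translation": [-0.035,0.0135,0],"twist": 0,"hand": -1},
    {"translation": [-0.035,0.0135,0],"twist": 0,"hand": -1},
    {"translation": [-0.035,0.0135,0],"twist": 0,"hand": -1},
    {"translation": [-0.035,0.0135,0],"twist": 0,"hand": -1},
    {"translation": [-0.025,0.01,0],"twist": 0,"hand": -1},
    {"translation": [-0.012,0.005,0],"twist": 0,"hand": -1},
    {"translation": [0,0,0],"twist": 0,"hand": -1},
  ],
)

```text
clock: 29.55
eef_pos: [0.6879, 0.0307, 0.2126]
ee_rot: [-0.41, 0.912, 0.0, -0.0]
contact_force: [-0.5, 0.2, -0.7]
grip_width: 0.0147
```

```bash
python3 - <<'E'
from h import *
p,d,W=cloud('scene'); save('s8',p[130:350,200:500])
go([.688,.031,.025],None)
pi=p.astype(int); m=(pi[...,0]>90)&(pi[...,1]<60)&(pi[...,2]<60)&(W[...,2]>.12)&(W[...,0]>.5)
w=W[m]; print(m.sum(),w.min(0),w.max(0),np.median(w,0))
E
```

```text
tcp [0.6879 0.0292 0.2126] xang -131.73 q7 95.0 clk 29.6 | tool shift mm [ -1.5   1.  187.6] twist 0 tilt [-0.001 -0.    -1.   ]
1367 [ 0.64109509 -0.02209009  0.20358132] [0.74197054 0.0815475  0.29893011] [0.71082915 0.01269425 0.24435531]
```

View pics/s8.png

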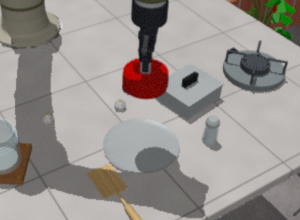

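drive_tool(
  steps=[
    {"translation": [-0.001,0.001,0.02],"twist": 0,"hand": -1},
    {"translation": [0,0,0.03],"twist": 0,"hand": -1},
    {"translation": [0,0,0.03],"twist": 0,"hand": -1},
    {"translation": [0,0,0.03],"twist": 0,"hand": -1},
    {"translation": [0,0,0.03],"twist": 0,"hand": -1},
    {"translation": [0,0,0.025],"twist": 0,"hand": -1},
    {"translation": [0,0,0.015],"twist": 0,"hand": -1},
    {"translation": [0,0,0.01],"twist": 0,"hand": -1},
    {"translation": [0,0,0.003],"twist": 0,"hand": -1},
    {"translation": [0,0,0.002],"twist": 0,"hand": -1},
  ],
)

```text
clock: 30.85
eef_pos: [0.6887, 0.0311, 0.0188]
ee_rot: [-0.409, 0.913, -0.0, 0.001]
contact_force: [0.4, 0.0, -0.9]
grip_width: 0.0152
```

drive_tool(
  steps=[
    {"translation": [0,0,0.001],"twist": 0,"hand": -1},
  ],
)

```text
clock: 30.98
eef_pos: [0.6886, 0.031, 0.0179]
ee_rot: [-0.409, 0.913, -0.0, 0.0]
contact_force: [-0.3, 0.1, -1.2]
grip_width: 0.0146
```

drive_tool(
  steps=[
    {"translation": [0,0,0.001],"twist": 0,"hand": -1},
  ],
)

```text
clock: 31.1
eef_pos: [0.6885, 0.0308, 0.0167]
ee_rot: [-0.409, 0.913, -0.0, 0.0]
contact_force: [-0.1, 0.8, 0.5]
grip_width: 0.0149
```

drive_tool(
  steps=[
    {"translation": [0,0,0.001],"twist": 0,"hand": -1},
  ],
)

```text
clock: 31.22
eef_pos: [0.6883, 0.0308, 0.0155]
ee_rot: [-0.409, 0.913, -0.0, 0.0]
contact_force: [-0.0, -0.8, -1.2]
grip_width: 0.0148
```

drive_tool(
  steps=[
    {"translation": [0,0,0.001],"twist": 0,"hand": -1},
  ],
)

```text
clock: 31.35
eef_pos: [0.6882, 0.0308, 0.0143]
ee_rot: [-0.409, 0.913, -0.0, 0.0]
contact_force: [0.3, 0.2, -0.0]
grip_width: 0.0147
```

drive_tool(
  steps=[
    {"translation": [0,0,0.001],"twist": 0,"hand": -1},
  ],
)

```text
clock: 31.48
eef_pos: [0.6882, 0.0308, 0.0132]
ee_rot: [-0.409, 0.913, -0.0, -0.0]
contact_force: [0.5, -0.1, -0.9]
grip_width: 0.015
```

drive_tool(
  steps=[
    {"translation": [0,0,0.001],"twist": 0,"hand": -1},
  ],
)

```text
clock: 31.6
eef_pos: [0.6882, 0.0308, 0.0122]
ee_rot: [-0.409, 0.913, 0.0, -0.0]
contact_force: [-0.1, -0.2, -0.8]
grip_width: 0.0149
```

drive_tool(
  steps=[
    {"translation": [0,0,0.001],"twist": 0,"hand": -1},
  ],
)

```text
clock: 31.72
eef_pos: [0.6882, 0.0309, 0.0114]
ee_rot: [-0.409, 0.913, -0.0, 0.0]
contact_force: [-3.4, -1.4, 8.0]
grip_width: 0.0147
```

drive_tool(
  steps=[
    {"translation": [0,0,0.001],"twist": 0,"hand": -1},
  ],
)

```text
clock: 31.85
eef_pos: [0.6883, 0.0309, 0.0114]
ee_rot: [-0.409, 0.913, -0.0, 0.0]
contact_force: [-4.9, -4.0, 15.7]
grip_width: 0.0154
```

```bash
python3 - <<'E'
from h import *
p,d,W=cloud('scene'); save('s9',cv2.resize(p[210:330,270:420],(750,600)))
E
```

```text
(no output)
```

View pics/s9.png

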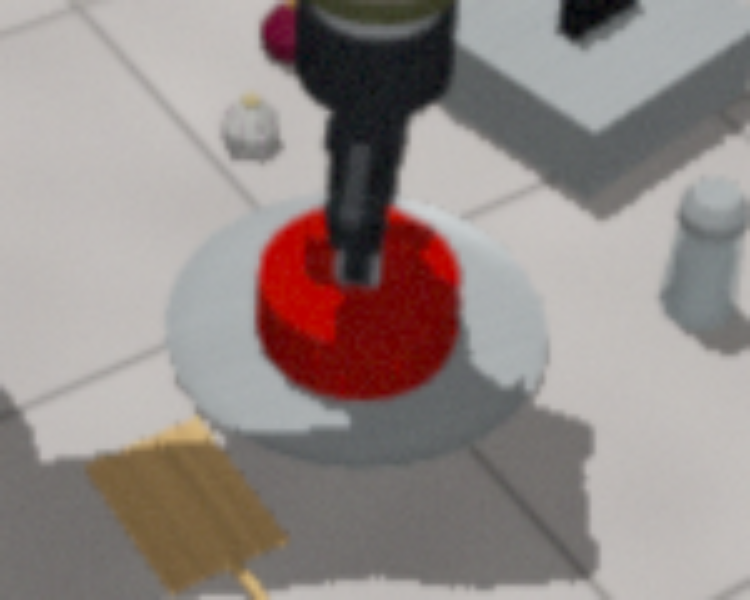

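The lid is down flat in the middle of the plate. Letting go and rising.

drive_tool(
  steps=[
    {"translation": [0,0,-0.001],"twist": 0,"hand": -1},
    {"translation": [0,0,0],"twist": 0,"hand": 1},
    {"translation": [0,0,0],"twist": 0,"hand": 1},
    {"translation": [0,0,0],"twist": 0,"hand": 1},
    {"translation": [0,0,0],"twist": 0,"hand": 1},
    {"translation": [0,0,0],"twist": 0,"hand": 1},
    {"translation": [0,0,-0.01],"twist": 0,"hand": 1},
    {"translation": [0,0,-0.03],"twist": 0,"hand": 1},
    {"translation": [0,0,-0.05],"twist": 0,"hand": 1},
    {"translation": [0,0,-0.05],"twist": 0,"hand": 1},
    {"translation": [0,0,-0.04],"twist": 0,"hand": 1},
  ],
)

```text
clock: 33.28
eef_pos: [0.6884, 0.0313, 0.1943]
ee_rot: [-0.409, 0.913, -0.0, 0.001]
contact_force: [0.6, -0.2, -0.1]
grip_width: 0.0854
```

```bash
cat >> h.py <<'E'
def veg(W,p):
    pi=p.astype(int); X,Y,Z=[W[...,i] for i in range(3)]
    m=((X>.3)&(X<1.0)&(np.abs(Y)<.7)&(Z>.008)&(Z<.05)).astype(np.uint8)
    n,l,s,c=cv2.connectedComponentsWithStats(m)
    for i in range(1,n):
        w=W[l==i]; e=w.max(0)-w.min(0)
        if s[i,4]>40 and max(e[:2])<.055: 
            print('veg',s[i,:5],'mid',np.round((w.max(0)+w.min(0))[:2]/2,4),'zmax',round(w[:,2].max(),3),'mean',np.round(w.mean(0),4),pi[l==i].mean(0).astype(int))
E
python3 - <<'E'
from h import *
for c in ['scene','top']:
    p,d,W=cloud(c); save(c[0]+'10',p); print(c); veg(W,p)
go([.48,-.137,.18]); q()
E
```

```text
scene
veg [322 209  13  13 126] mid [0.4772 0.1258] zmax 0.038 mean [0.4822 0.1234 0.0232] [106  40  59]
veg [315 228  11  12 100] mid [0.5355 0.0623] zmax 0.035 mean [0.5384 0.06   0.0199] [161 158 153]
veg [242 242  13  12 109] mid [ 0.4846 -0.1366] zmax 0.034 mean [ 0.4864 -0.1382  0.0199] [127 124 120]
veg [402 257  17  18 191] mid [0.769  0.1942] zmax 0.05 mean [0.7736 0.1879 0.0285] [124 130 132]
veg [135 308  25  16 198] mid [ 0.6055 -0.439 ] zmax 0.05 mean [ 0.5943 -0.4356  0.0338] [63 66 65]
veg [ 77 338  12  14 105] mid [ 0.6069 -0.5784] zmax 0.05 mean [ 0.5986 -0.5798  0.033 ] [58 63 63]
top
veg [339 113   9  16  73] mid [ 0.9539 -0.11  ] zmax 0.023 mean [ 0.9571 -0.1112  0.0174] [175 140  98]
veg [227 197  17  16 100] mid [0.7545 0.1946] zmax 0.05 mean [0.7488 0.1909 0.0286] [106 110 110]
veg [526 210  15  15 107] mid [ 0.6272 -0.5496] zmax 0.05 mean [ 0.6243 -0.5418  0.0292] [42 57 43]
veg [291 280  14  14 136] mid [0.5298 0.0618] zmax 0.038 mean [0.529  0.061  0.0219] [161 156 147]
veg [374 291  14  13 140] mid [ 0.4782 -0.1376] zmax 0.034 mean [ 0.4775 -0.1364  0.0218] [104 101  95]
veg [266 306  17  16 209] mid [0.472  0.1265] zmax 0.04 mean [0.4715 0.1253 0.0253] [98 57 61]
tcp [0.6901 0.0324 0.1971] xang -131.74 q7 94.0 clk 33.38 | tool shift mm [266.4  44.1  15.4] twist 0 tilt [ 0.007  0.001 -1.   ]
tcp [0.6901 0.0324 0.1971] xang -131.74 q7 94.0 clk 33.38 | tool shift mm [ 331.  -127.9  102.8] twist 165.3 tilt [ 0.007  0.001 -1.   ]
[ 27.2  44.  -61.   94.4  41.6  66.6  94. ] [0.1 0.4 0.1] [0.04 0.   0.  ] 0.0852
```

View pics/s10.png

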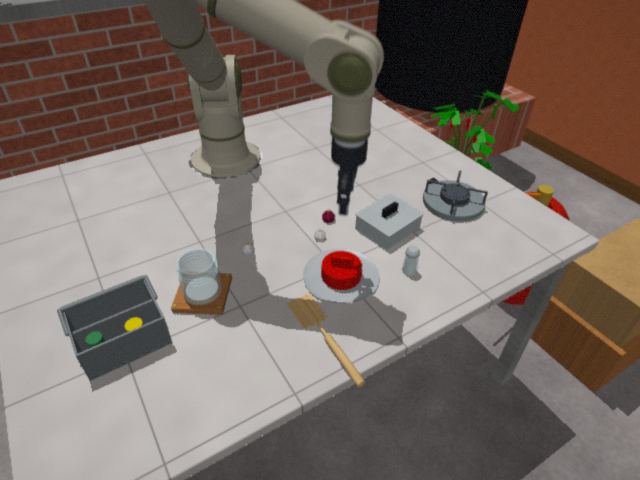

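View pics/t10.png

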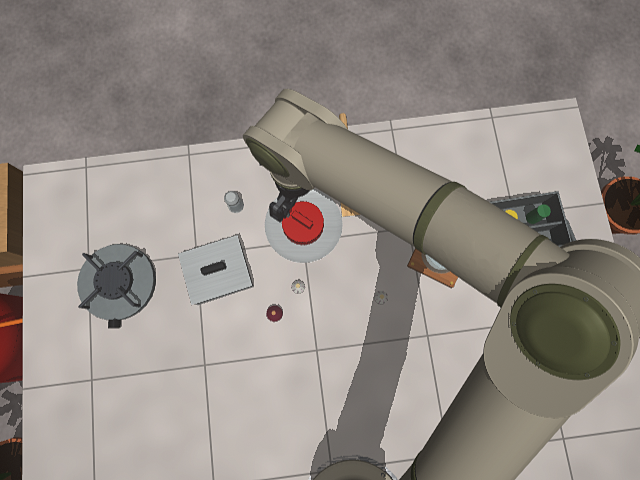

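The lid lies flat at scene px (342,270) near the plate's middle, and the vegetables haven't moved. Next is the garlic at (0.532, 0.062).

drive_tool(
  steps=[
    {"translation": [0.0206,0.0343,0],"twist": 0,"hand": 0.5},
    {"translation": [0.0206,0.0343,0],"twist": 0,"hand": 0.5},
    {"translation": [0.0206,0.0343,0],"twist": 0,"hand": 0.5},
    {"translation": [0.0206,0.0343,0],"twist": 0,"hand": 0.5},
    {"translation": [0,0,0.02],"twist": 10,"hand": 0.5},
    {"translation": [0,0,0.02],"twist": 10,"hand": 0.5},
    {"translation": [0,0,0],"twist": 10,"hand": 0.5},
    {"translation": [0,0,0],"twist": 10,"hand": 0.5},
    {"translation": [0,0,0],"twist": 10,"hand": 0.5},
    {"translation": [0,0,0],"twist": 10,"hand": 0.5},
    {"translation": [0,0,0],"twist": 10,"hand": 0.5},
    {"translation": [0,0,0],"twist": 10,"hand": 0.5},
  ],
)

```text
clock: 34.88
eef_pos: [0.5307, 0.0608, 0.1513]
ee_rot: [0.276, 0.961, -0.0, -0.0]
contact_force: [-0.6, 0.4, -0.3]
grip_width: 0.0642
```

drive_tool(
  steps=[
    {"translation": [0,0,0],"twist": 10,"hand": 0.5},
    {"translation": [0,0,0],"twist": 10,"hand": 0.5},
    {"translation": [0,0,0],"twist": 8,"hand": 0.5},
    {"translation": [0,0,0],"twist": 0,"hand": 0.5},
    {"translation": [0,0,0],"twist": 0,"hand": 0.5},
  ],
)

```text
clock: 35.5
eef_pos: [0.5308, 0.0608, 0.1513]
ee_rot: [0.497, 0.868, -0.0, -0.0]
contact_force: [-0.6, 0.3, -0.5]
grip_width: 0.0639
```

```bash
python3 - <<'E'
from h import *
p,d,W=cloud('wrist'); save('w11',p); veg(W,p)
go([.5325,.062,-.03]); q()
E
```

```text
veg [ 270   59   55   58 2427] mid [0.475  0.1282] zmax 0.037 mean [0.4754 0.1285 0.0252] [117  48  63]
veg [ 300  181   42   42 1311] mid [0.5327 0.0631] zmax 0.033 mean [0.5316 0.0654 0.0211] [196 188 178]
veg [624 183  16  42 421] mid [0.7544 0.1913] zmax 0.022 mean [0.7495 0.188  0.0137] [114 116 117]
veg [141 339  30  28 437] mid [ 0.4741 -0.1303] zmax 0.027 mean [ 0.4737 -0.1273  0.0171] [162 155 153]
veg [111 457  51  23 675] mid [ 0.5179 -0.2691] zmax 0.021 mean [ 0.5185 -0.2665  0.0148] [142  94  63]
veg [476 473  13   7  49] mid [ 0.8233 -0.1042] zmax 0.013 mean [ 0.8217 -0.1033  0.0105] [172 141 107]
tcp [0.5308 0.0608 0.1512] xang 120.41 q7 -6.4 clk 35.55 | tool shift mm [  0.2   2.1 181.2] twist 0 tilt [-0.  0. -1.]
tcp [0.5308 0.0608 0.1512] xang 120.41 q7 -6.4 clk 35.55 | tool shift mm [-328.6 -152.1   58.3] twist 57.4 tilt [-0.  0. -1.]
[ 11.2  27.9 -33.3 117.7  23.1  40.8  -6.4] [-0.1 -0.9  0.4] [-0.01  0.03  0.02] 0.0642
```

View pics/w11.png

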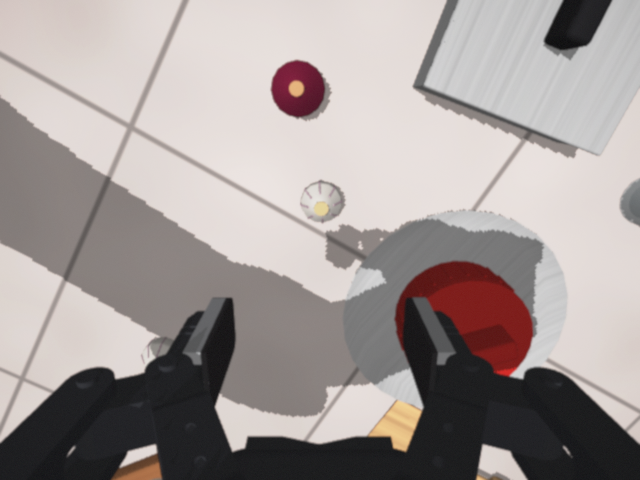

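The garlic is at wrist px (321,201), between the jaws' lines. Descending on it.

drive_tool(
  steps=[
    {"translation": [0.001,0.0025,0.03],"twist": 0,"hand": 0.5},
    {"translation": [0,0,0.04],"twist": 0,"hand": 0.5},
    {"translation": [0,0,0.04],"twist": 0,"hand": 0.5},
    {"translation": [0,0,0.035],"twist": 0,"hand": 0.5},
    {"translation": [0,0,0.02],"twist": 0,"hand": 0.5},
    {"translation": [0,0,0.01],"twist": 0,"hand": 0.5},
    {"translation": [0,0,0.005],"twist": 0,"hand": 0.5},
    {"translation": [0,0,0.003],"twist": 0,"hand": 0.5},
  ],
)

```text
clock: 36.55
eef_pos: [0.533, 0.0629, -0.0315]
ee_rot: [0.498, 0.867, 0.0, 0.0]
contact_force: [0.0, 0.5, 0.6]
grip_width: 0.0636
```

drive_tool(
  steps=[
    {"translation": [0,0,0],"twist": 0,"hand": -1},
    {"translation": [0,0,0],"twist": 0,"hand": -1},
    {"translation": [0,0,0],"twist": 0,"hand": -1},
    {"translation": [0,0,0],"twist": 0,"hand": -1},
  ],
  force=30,
)

```text
clock: 37.05
eef_pos: [0.533, 0.0628, -0.031]
ee_rot: [0.498, 0.867, 0.0, 0.0]
contact_force: [-0.7, -0.5, 6.5]
grip_width: 0.0312
```

```bash
python3 - <<'E'
from h import *
p,d,W=cloud('wrist'); save('w12',p); q()
E
```

```text
tcp [ 0.533   0.0628 -0.031 ] xang 120.25 q7 -21.7 clk 37.1 | tool shift mm [-329.8 -153.9 -123.9] twist 57.2 tilt [ 0.001 -0.    -1.   ]
[ -1.3  42.9 -16.8 124.2  39.6  18.1 -21.7] [-1.3  0.1  6.4] [-0.04  0.17  0.01] 0.0311
```

View pics/w12.png

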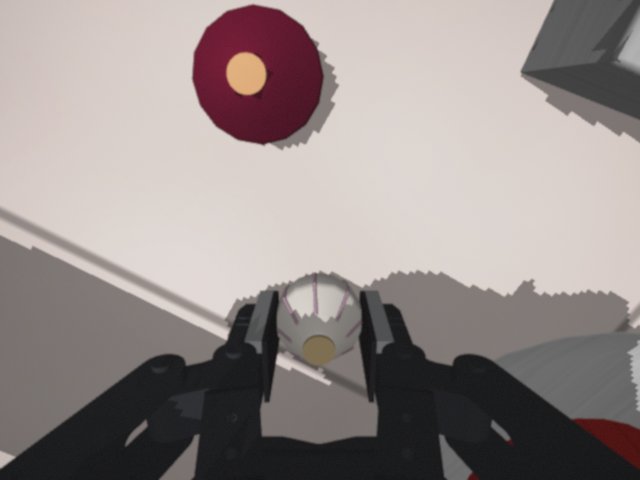

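The bulb is held (31 mm, px 319,320). Lifting and carrying it to the jar.

drive_tool(
  steps=[
    {"translation": [0,0,-0.01],"twist": 0,"hand": -1},
    {"translation": [0,0,-0.04],"twist": 0,"hand": -1},
    {"translation": [0,0,-0.05],"twist": 0,"hand": -1},
    {"translation": [0,0,-0.05],"twist": 0,"hand": -1},
    {"translation": [-0.015,-0.007,-0.03],"twist": 0,"hand": -1},
    {"translation": [-0.0345,-0.0162,0],"twist": 0,"hand": -1},
    {"translation": [-0.04,-0.0188,0],"twist": 0,"hand": -1},
    {"translation": [-0.04,-0.0188,0],"twist": 0,"hand": -1},
    {"translation": [-0.04,-0.0188,0],"twist": 0,"hand": -1},
    {"translation": [-0.04,-0.0188,0],"twist": 0,"hand": -1},
    {"translation": [-0.04,-0.0188,0],"twist": 0,"hand": -1},
    {"translation": [-0.04,-0.0188,0],"twist": 0,"hand": -1},
  ],
)

```text
clock: 38.6
eef_pos: [0.5607, -0.2572, 0.149]
ee_rot: [0.498, 0.867, 0.0, 0.0]
contact_force: [0.7, -1.1, -1.1]
grip_width: 0.0307
```

drive_tool(
  steps=[
    {"translation": [-0.03,-0.014,0],"twist": 0,"hand": -1},
    {"translation": [-0.01,-0.005,0],"twist": 0,"hand": -1},
    {"translation": [0,0,0],"twist": 0,"hand": -1},
  ],
)

```text
clock: 38.98
eef_pos: [0.5644, -0.2997, 0.1484]
ee_rot: [0.498, 0.867, 0.0, -0.0]
contact_force: [-0.2, 1.0, -0.7]
grip_width: 0.0315
```

```bash
python3 - <<'E'
from h import *
p,d,W=cloud('wrist'); save('w13',p); go([.5655,-.2995,.065]); q()
E
```

```text
tcp [ 0.5647 -0.2985  0.1485] xang 120.3 q7 29.0 clk 39.02 | tool shift mm [-1.4  0.2 83.5] twist 0 tilt [ 0.     0.001 -1.   ]
tcp [ 0.5647 -0.2985  0.1485] xang 120.3 q7 29.0 clk 39.02 | tool shift mm [-1.7  0.6 55.6] twist 57.3 tilt [ 0.     0.001 -1.   ]
[ 44.8  34.9 -33.7 104.5  25.1  48.2  29. ] [0.7 0.1 0.5] [0.05 0.03 0.03] 0.0312
```

View pics/w13.png

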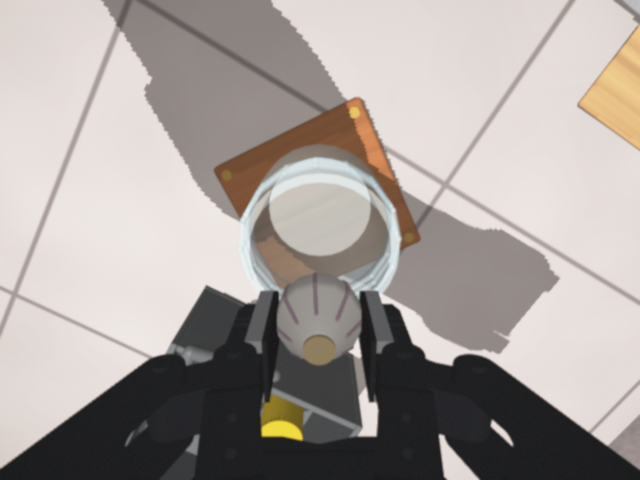

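The bulb is over the open jar, whose mouth is centred on px 320. Lowering into it and letting go with a small opening.

drive_tool(
  steps=[
    {"translation": [-0.0005,0.0005,0.02],"twist": 0,"hand": -1},
    {"translation": [0,0,0.025],"twist": 0,"hand": -1},
    {"translation": [0,0,0.02],"twist": 0,"hand": -1},
    {"translation": [0,0,0.012],"twist": 0,"hand": -1},
    {"translation": [0,0,0.006],"twist": 0,"hand": -1},
    {"translation": [0,0,0],"twist": 0,"hand": -1},
    {"translation": [0,0,0],"twist": 0,"hand": -0.05},
    {"translation": [0,0,0],"twist": 0,"hand": -0.05},
    {"translation": [0,0,0],"twist": 0,"hand": -0.05},
    {"translation": [0,0,-0.02],"twist": 0,"hand": -0.05},
    {"translation": [0,0,-0.03],"twist": 0,"hand": -0.05},
    {"translation": [0,0,-0.03],"twist": 0,"hand": -0.05},
  ],
)

```text
clock: 40.52
eef_pos: [0.5656, -0.2999, 0.1475]
ee_rot: [0.498, 0.867, 0.0, 0.0]
contact_force: [1.0, 0.5, 0.9]
grip_width: 0.041
```

```bash
python3 - <<'E'
from h import *
p,d,W=cloud('wrist'); save('w14',p); q()
for c in ['scene','top']:
    p,d,W=cloud(c); save(c[0]+'14',p); print(c); veg(W,p)
E
```

```text
tcp [ 0.5676 -0.3004  0.1515] xang 120.26 q7 29.0 clk 40.58 | tool shift mm [ 1.8 -1.1 58.6] twist 57.3 tilt [ 0.005 -0.002 -1.   ]
[ 44.8  34.8 -33.8 104.2  25.2  48.3  29. ] [ 1.6 -0.8  2.5] [-0.04 -0.04  0.07] 0.0407
scene
veg [322 209  13  13 129] mid [0.4772 0.1259] zmax 0.04 mean [0.4824 0.1229 0.0229] [103  39  58]
veg [242 242  13  12 106] mid [ 0.4845 -0.1369] zmax 0.034 mean [ 0.4865 -0.1381  0.0204] [156 153 148]
veg [402 257  17  18 191] mid [0.7678 0.1949] zmax 0.05 mean [0.7732 0.1881 0.0292] [121 128 129]
veg [135 308  25  16 194] mid [ 0.6046 -0.439 ] zmax 0.05 mean [ 0.5943 -0.4352  0.0334] [61 64 63]
veg [ 77 338  12  14 106] mid [ 0.6068 -0.5785] zmax 0.05 mean [ 0.5987 -0.5796  0.0334] [56 62 62]
top
veg [227 197  17  16 105] mid [0.7545 0.195 ] zmax 0.049 mean [0.7487 0.1908 0.0283] [103 105 105]
veg [374 291  14  13 141] mid [ 0.4784 -0.1374] zmax 0.034 mean [ 0.4777 -0.1363  0.0214] [150 145 137]
veg [266 306  17  16 212] mid [0.4719 0.1268] zmax 0.041 mean [0.4713 0.1252 0.0249] [93 54 58]
```

View pics/w14.png

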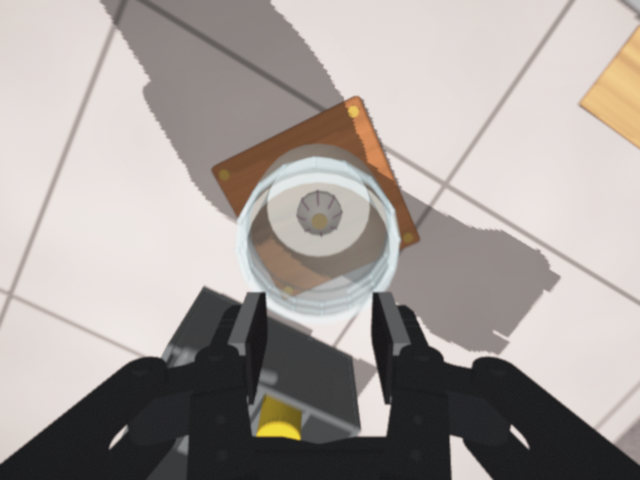

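View pics/s14.png

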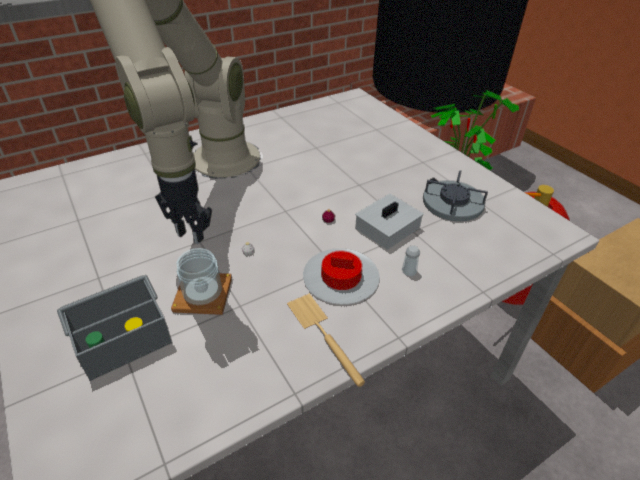

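The first bulb stands in the jar (wrist px 319,213). Going to the second one at (0.481, -0.137).

drive_tool(
  steps=[
    {"translation": [0.02,0.001,0],"twist": 0,"hand": 0.5},
    {"translation": [0.035,0.0015,0],"twist": 0,"hand": 0.5},
    {"translation": [0.04,0.002,0],"twist": 0,"hand": 0.5},
    {"translation": [0.04,0.002,0],"twist": 0,"hand": 0.5},
    {"translation": [0.035,0.0015,0],"twist": 0,"hand": 0.5},
    {"translation": [0.0135,0.001,0],"twist": 0,"hand": 0.5},
    {"translation": [0,0,0],"twist": 0,"hand": 0.5},
  ],
)

```text
clock: 41.55
eef_pos: [0.4808, -0.1369, 0.1454]
ee_rot: [0.498, 0.867, -0.0, 0.0]
contact_force: [-0.2, -0.1, 0.5]
grip_width: 0.064
```

```bash
python3 - <<'E'
from h import *
p,d,W=cloud('wrist'); save('w15',p); veg(W,p); go([.481,-.137,-.033])
E
```

```text
veg [ 296  182   42   43 1351] mid [ 0.4804 -0.136 ] zmax 0.032 mean [ 0.4792 -0.1338  0.0211] [132 125 119]
tcp [ 0.4813 -0.1377  0.1453] xang 120.24 q7 13.5 clk 41.6 | tool shift mm [8.000e-01 1.000e-01 1.783e+02] twist 0 tilt [ 0. -0. -1.]
```

View pics/w15.png

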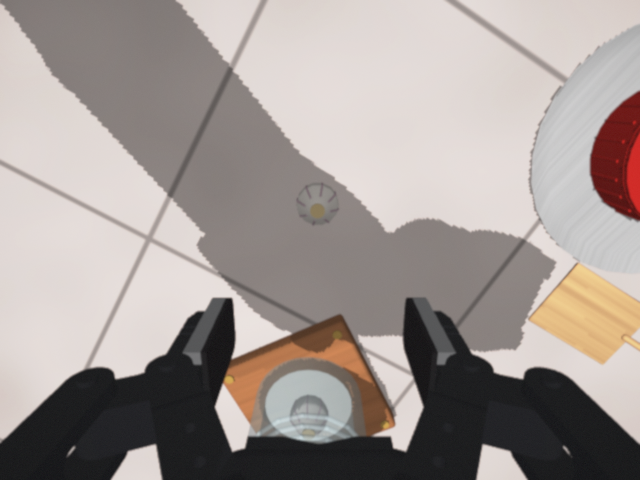

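drive_tool(
  steps=[
    {"translation": [0.001,0,0.03],"twist": 0,"hand": 0.5},
    {"translation": [0,0,0.04],"twist": 0,"hand": 0.5},
    {"translation": [0,0,0.04],"twist": 0,"hand": 0.5},
    {"translation": [0,0,0.03],"twist": 0,"hand": 0.5},
  ],
)

```text
clock: 42.1
eef_pos: [0.4806, -0.1376, 0.0033]
ee_rot: [0.499, 0.867, -0.0, -0.0]
contact_force: [0.5, -0.4, -0.0]
grip_width: 0.064
```

```bash
python3 - <<'E'
from h import *
go([.481,-.136,-.033]);q()
E
```

```text
tcp [ 0.4806 -0.1376  0.0033] xang 120.15 q7 -1.2 clk 42.1 | tool shift mm [ 1.2  1.2 36.3] twist 0 tilt [-0.001 -0.    -1.   ]
tcp [ 0.4806 -0.1376  0.0033] xang 120.15 q7 -1.2 clk 42.1 | tool shift mm [-182.9   -7.5  -89.6] twist 57.1 tilt [-0.001 -0.    -1.   ]
[ 23.4  38.6 -20.1 128.1  40.4  19.4  -1.2] [ 0.5 -0.4 -0. ] [-0.07 -0.03 -0.05] 0.064
```

drive_tool(
  steps=[
    {"translation": [0.001,0.001,0.018],"twist": 0,"hand": 0.5},
    {"translation": [0,0,0.01],"twist": 0,"hand": 0.5},
    {"translation": [0,0,0.005],"twist": 0,"hand": 0.5},
    {"translation": [0,0,0.003],"twist": 0,"hand": 0.5},
    {"translation": [0,0,0],"twist": 0,"hand": -1},
    {"translation": [0,0,0],"twist": 0,"hand": -1},
    {"translation": [0,0,0],"twist": 0,"hand": -1},
    {"translation": [0,0,0],"twist": 0,"hand": -1},
    {"translation": [0,0,0],"twist": 0,"hand": -1},
  ],
)

```text
clock: 43.22
eef_pos: [0.4809, -0.135, -0.0301]
ee_rot: [0.498, 0.867, 0.0, 0.0]
contact_force: [-0.6, 0.3, 6.3]
grip_width: 0.0308
```

```bash
python3 - <<'E'
from h import *
q(); go([.566,-.2996,-.033])
p,d,W=cloud('wrist'); save('w16',p)
E
```

```text
tcp [ 0.4809 -0.135  -0.0301] xang 120.25 q7 -4.9 clk 43.23 | tool shift mm [-185.2   -9.3 -122.9] twist 57.2 tilt [ 0.001 -0.    -1.   ]
[ 19.1  41.7 -14.5 129.1  44.2  13.9  -4.9] [-0.6  0.3  6.3] [-0.05  0.16  0.04] 0.0308
tcp [ 0.4809 -0.135  -0.0301] xang 120.25 q7 -4.9 clk 43.23 | tool shift mm [-185.1   -9.4    3. ] twist 0 tilt [ 0.001 -0.    -1.   ]
```

View pics/w16.png

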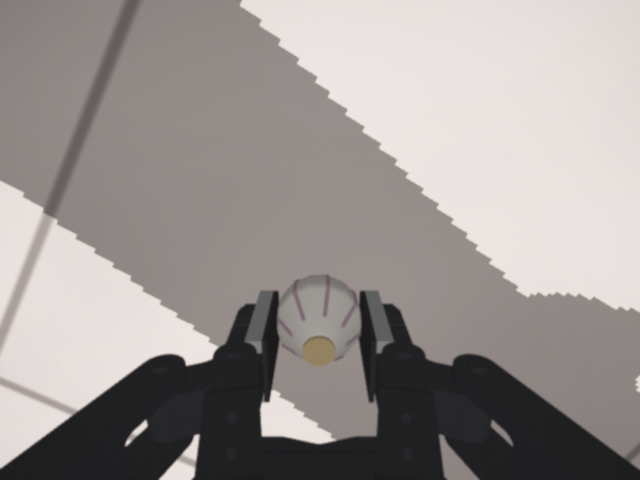

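The second bulb is held (30.8 mm). Carrying it to the jar, about 8 mm off centre.

drive_tool(
  steps=[
    {"translation": [0,0,-0.01],"twist": 0,"hand": -1},
    {"translation": [0,0,-0.04],"twist": 0,"hand": -1},
    {"translation": [0,0,-0.05],"twist": 0,"hand": -1},
    {"translation": [0,0,-0.05],"twist": 0,"hand": -1},
    {"translation": [-0.01,0,-0.03],"twist": 0,"hand": -1},
    {"translation": [-0.03,-0.002,0],"twist": 0,"hand": -1},
    {"translation": [-0.04,-0.002,0],"twist": 0,"hand": -1},
    {"translation": [-0.04,-0.002,0],"twist": 0,"hand": -1},
    {"translation": [-0.035,-0.002,0],"twist": 0,"hand": -1},
    {"translation": [-0.016,-0.001,0],"twist": 0,"hand": -1},
    {"translation": [-0.006,0,0],"twist": 0,"hand": -1},
    {"translation": [0,0,0],"twist": 0,"hand": -1},
  ],
)

```text
clock: 44.78
eef_pos: [0.5617, -0.2912, 0.1494]
ee_rot: [0.498, 0.867, 0.0, -0.0]
contact_force: [0.7, -0.2, -0.7]
grip_width: 0.0309
```

```bash
python3 - <<'E'
from h import *
q(); go([.566,-.2996,.075])
E
```

```text
tcp [ 0.5617 -0.2912  0.1494] xang 120.3 q7 27.3 clk 44.77 | tool shift mm [-9.4 -0.5 56.5] twist 57.3 tilt [-0.  0. -1.]
[ 45.4  34.9 -35.4 105.2  26.3  48.4  27.3] [ 0.7 -0.2 -0.7] [ 0.04  0.03 -0.01] 0.0309
tcp [ 0.5617 -0.2912  0.1494] xang 120.3 q7 27.3 clk 44.77 | tool shift mm [-9.4 -0.5 74.4] twist 0 tilt [-0.  0. -1.]
```

drive_tool(
  steps=[
    {"translation": [-0.001,-0.0005,0.02],"twist": 0,"hand": -1},
    {"translation": [0,0,0.025],"twist": 0,"hand": -1},
    {"translation": [0,0,0.02],"twist": 0,"hand": -1},
    {"translation": [0,0,0.01],"twist": 0,"hand": -1},
    {"translation": [0,0,0.003],"twist": 0,"hand": -1},
    {"translation": [0,0,0],"twist": 0,"hand": -1},
    {"translation": [0,0,0],"twist": 0,"hand": -0.05},
    {"translation": [0,0,0],"twist": 0,"hand": -0.05},
    {"translation": [0,0,0],"twist": 0,"hand": -0.05},
    {"translation": [0,0,-0.02],"twist": 0,"hand": -0.05},
    {"translation": [0,0,-0.03],"twist": 0,"hand": -0.05},
    {"translation": [0,0,-0.03],"twist": 0,"hand": -0.05},
  ],
)

```text
clock: 46.28
eef_pos: [0.5623, -0.2932, 0.1535]
ee_rot: [0.498, 0.867, 0.0, 0.0]
contact_force: [-0.0, -0.3, 0.4]
grip_width: 0.0402
```

```bash
python3 - <<'E'
from h import *
p,d,W=cloud('wrist'); save('w17',p); q()
for c in ['scene','top']:
    p,d,W=cloud(c); save(c[0]+'17',p); print(c); veg(W,p)
    if c=='top': bars(W,p,(.5935,.2545),.082)
    if c=='scene': bars(W,p,(.5935,.2545),.082)
go([.5945,.255,.17],100.5)
E
```

```text
tcp [ 0.5642 -0.2936  0.1575] xang 120.26 q7 27.7 clk 46.33 | tool shift mm [-5.8 -1.7 64.6] twist 57.3 tilt [ 0.005 -0.002 -1.   ]
[ 45.7  34.4 -35.7 104.6  26.   49.   27.7] [ 0.5 -0.2  2.4] [ 0.03 -0.09 -0.02] 0.0407
scene
veg [322 209  13  13 129] mid [0.4765 0.128 ] zmax 0.038 mean [0.482  0.1233 0.0227] [103  39  58]
veg [402 257  17  17 191] mid [0.7675 0.1953] zmax 0.05 mean [0.7732 0.1881 0.0286] [122 128 130]
veg [136 308  24  16 193] mid [ 0.6051 -0.4381] zmax 0.05 mean [ 0.594  -0.4352  0.0332] [62 65 64]
veg [ 77 338  12  14 109] mid [ 0.6074 -0.5784] zmax 0.05 mean [ 0.5987 -0.5798  0.0337] [56 62 61]
n 87 ((596.2615966796875, 256.4903259277344), (17.583972930908203, 56.58958053588867), 12.364949226379395) z 0.0817 mean [0.5976 0.2546 0.0815] longdir -79.2
top
veg [227 199  17  14 104] mid [0.754  0.1948] zmax 0.05 mean [0.7487 0.1907 0.0286] [102 105 105]
veg [266 306  17  16 210] mid [0.4718 0.1263] zmax 0.039 mean [0.4712 0.1253 0.025 ] [94 54 58]
n 162 ((592.4895629882812, 254.97610473632812), (16.27895736694336, 56.55110168457031), 10.249906539916992) z 0.081 mean [0.5919 0.255  0.0811] longdir 100.4
tcp [ 0.5632 -0.2937  0.154 ] xang 120.24 q7 27.5 clk 46.42 | tool shift mm [458.2 303.4 -16.8] twist 19.7 tilt [ 0.004 -0.002 -1.   ]
```

View pics/w17.png

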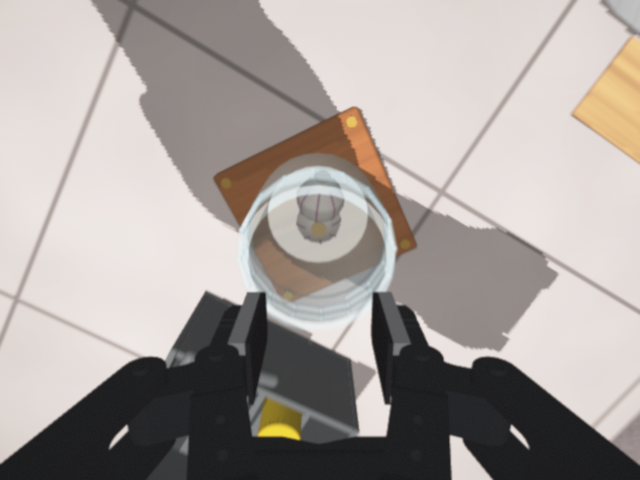

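View pics/t17.png

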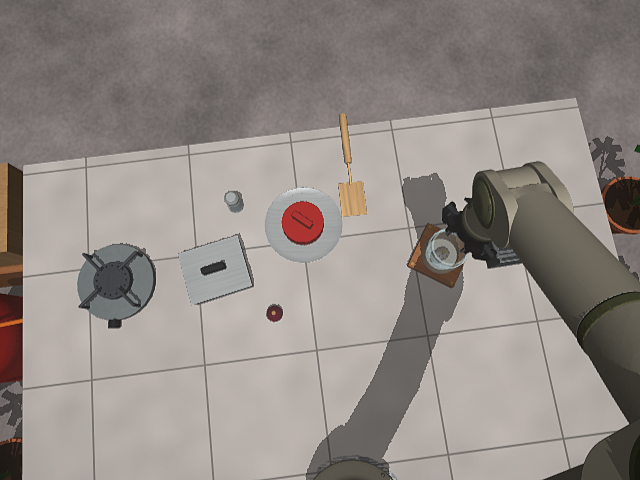

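Both bulbs are inside the jar (px 319,190 and 319,222), and the bench shows no other garlic. Next is the box lid; its bar is at (0.594, 0.2555).

drive_tool(
  steps=[
    {"translation": [0.02,0.013,-0.01],"twist": 0,"hand": 0.5},
    {"translation": [0.044,0.029,-0.01],"twist": 0,"hand": 0.5},
    {"translation": [0.044,0.029,0],"twist": 0,"hand": 0.5},
    {"translation": [0.044,0.029,0],"twist": 0,"hand": 0.5},
    {"translation": [0.044,0.029,0],"twist": 0,"hand": 0.5},
    {"translation": [0.044,0.029,0],"twist": 0,"hand": 0.5},
    {"translation": [0.044,0.029,0],"twist": 0,"hand": 0.5},
    {"translation": [0.044,0.029,0],"twist": 0,"hand": 0.5},
    {"translation": [0.044,0.029,0],"twist": 0,"hand": 0.5},
    {"translation": [0.044,0.029,0],"twist": 0,"hand": 0.5},
    {"translation": [0.035,0.024,0],"twist": 10,"hand": 0.5},
    {"translation": [0.005,0.005,0],"twist": 10,"hand": 0.5},
  ],
)

```text
clock: 47.92
eef_pos: [0.5927, 0.2587, 0.1712]
ee_rot: [0.641, 0.768, 0.0, -0.001]
contact_force: [-0.0, -0.1, -0.1]
grip_width: 0.0641
```

drive_tool(
  steps=[
    {"translation": [0,0,0],"twist": 0,"hand": 0.5},
  ],
)

```text
clock: 48.05
eef_pos: [0.5937, 0.255, 0.1711]
ee_rot: [0.639, 0.769, -0.0, -0.0]
contact_force: [-0.5, 0.4, 1.2]
grip_width: 0.0642
```

```bash
python3 - <<'E'
from h import *
p,d,W=cloud('wrist'); save('w18',p); bars(W,p,(.594,.2555),.082,.05); q(); go([.594,.2555,.018],100.4)
veg(W,p)
E
```

```text
n 1791 ((595.333251953125, 257.11627197265625), (15.761518478393555, 55.10537338256836), 11.086045265197754) z 0.0808 mean [0.5952 0.2584 0.0807] longdir -79.1
tcp [0.594  0.2537 0.1711] xang 100.56 q7 -37.7 clk 48.1 | tool shift mm [-538.7 -128.9   78.6] twist 37.6 tilt [-0.001 -0.001 -1.   ]
[ -8.5  33.1 -30.1 102.5  21.   50.  -37.7] [-0.3  0.8  0.4] [ 0.06 -0.02  0.02] 0.0643
tcp [0.594  0.2537 0.1711] xang 100.56 q7 -37.7 clk 48.1 | tool shift mm [  1.9   0.5 153.1] twist 0.2 tilt [-0.001 -0.001 -1.   ]
veg [ 466  268   61   56 1405] mid [0.7604 0.2012] zmax 0.05 mean [0.753  0.2073 0.0296] [115 117 118]
veg [ 144  285   46   43 1483] mid [0.4758 0.1293] zmax 0.037 mean [0.4786 0.1353 0.0229] [99 40 53]
```

View pics/w18.png

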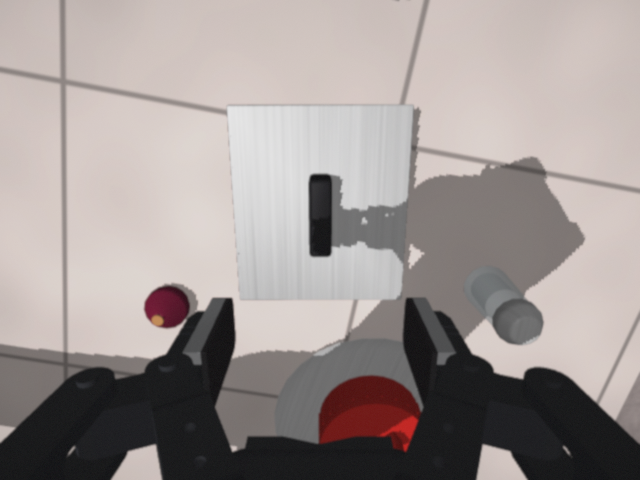

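The black bar is at px (320,215), aligned with the jaws. Gripping it.

drive_tool(
  steps=[
    {"translation": [0.0015,0.0007,0.03],"twist": 0,"hand": 0.5},
    {"translation": [0,0,0.04],"twist": 0,"hand": 0.5},
    {"translation": [0,0,0.04],"twist": 0,"hand": 0.5},
    {"translation": [0,0,0.025],"twist": 0,"hand": 0.5},
    {"translation": [0,0,0.012],"twist": 0,"hand": 0.5},
    {"translation": [0,0,0.004],"twist": 0,"hand": 0.5},
    {"translation": [0,0,0],"twist": 0,"hand": -1},
    {"translation": [0,0,0],"twist": 0,"hand": -1},
    {"translation": [0,0,0],"twist": 0,"hand": -1},
    {"translation": [0,0,0],"twist": 0,"hand": -1},
    {"translation": [0,0,0],"twist": 0,"hand": -1},
  ],
  force=60,
)

```text
clock: 49.48
eef_pos: [0.5961, 0.2546, 0.0213]
ee_rot: [0.641, 0.767, 0.001, 0.0]
contact_force: [-0.4, -0.4, 6.0]
grip_width: 0.0151
```

```bash
python3 - <<'E'
from h import *
q(); go([.52,-.07,.13])
E
```

```text
tcp [0.5961 0.2546 0.0213] xang 100.26 q7 -44.9 clk 49.48 | tool shift mm [-540.  -128.2  -71.8] twist 37.3 tilt [ 0.001  0.    -1.   ]
[-13.   43.2 -23.7 108.1  29.   34.6 -44.9] [-0.4 -0.4  6. ] [-0.13  0.26  0.01] 0.0151
tcp [0.5961 0.2546 0.0213] xang 100.26 q7 -44.9 clk 49.48 | tool shift mm [-305.8 -132.6 -108.9] twist 0 tilt [ 0.001  0.    -1.   ]
```

drive_tool(
  steps=[
    {"translation": [0,0,-0.005],"twist": 0,"hand": -1},
    {"translation": [0,0,-0.015],"twist": 0,"hand": -1},
    {"translation": [0,0,-0.03],"twist": 0,"hand": -1},
    {"translation": [0,0,-0.04],"twist": 0,"hand": -1},
    {"translation": [-0.01,-0.004,-0.02],"twist": 0,"hand": -1},
    {"translation": [-0.035,-0.0154,0],"twist": 0,"hand": -1},
    {"translation": [-0.045,-0.0196,0],"twist": 0,"hand": -1},
    {"translation": [-0.045,-0.0196,0],"twist": 0,"hand": -1},
    {"translation": [-0.045,-0.0196,0],"twist": 0,"hand": -1},
    {"translation": [-0.045,-0.0196,0],"twist": 0,"hand": -1},
    {"translation": [-0.045,-0.0196,0],"twist": 0,"hand": -1},
    {"translation": [-0.026,-0.0112,0],"twist": 0,"hand": -1},
  ],
)

```text
clock: 50.98
eef_pos: [0.5199, -0.0634, 0.1301]
ee_rot: [0.642, 0.766, -0.001, -0.0]
contact_force: [0.7, 0.1, -2.7]
grip_width: 0.0149
```

drive_tool(
  steps=[
    {"translation": [-0.01,-0.004,0],"twist": 0,"hand": -1},
    {"translation": [0,0,0.03],"twist": 0,"hand": -1},
    {"translation": [0,0,0.04],"twist": 0,"hand": -1},
    {"translation": [0,0,0.035],"twist": 0,"hand": -1},
    {"translation": [0,0,0.02],"twist": 0,"hand": -1},
    {"translation": [0,0,0.01],"twist": 0,"hand": -1},
  ],
)

```text
clock: 51.72
eef_pos: [0.5194, -0.0693, -0.0057]
ee_rot: [0.641, 0.768, -0.0, -0.001]
contact_force: [0.0, -0.2, -2.9]
grip_width: 0.0149
```

```bash
python3 - <<'E'
from h import *
q(); go([.52,-.07,-.023])
p,d,W=cloud('scene'); save('s19',p); veg(W,p)
E
```

```text
tcp [ 0.5194 -0.0693 -0.0057] xang 100.33 q7 -24.7 clk 51.73 | tool shift mm [-234.9    4.4  -98.8] twist 37.3 tilt [-0.001  0.001 -1.   ]
[ 14.   40.1 -18.3 125.2  36.5  19.8 -24.7] [ 0.  -0.2 -2.9] [ 0.03  0.03 -0.02] 0.0149
tcp [ 0.5194 -0.0693 -0.0057] xang 100.33 q7 -24.7 clk 51.73 | tool shift mm [-0.8  0.5 17.3] twist 0 tilt [-0.001  0.001 -1.   ]
veg [322 209  13  13 126] mid [0.4778 0.1273] zmax 0.038 mean [0.4822 0.1234 0.0229] [104  38  58]
veg [402 258  17  17 195] mid [0.7683 0.1945] zmax 0.05 mean [0.7734 0.1882 0.0284] [122 128 130]
veg [137 309  23  16 191] mid [ 0.6074 -0.4372] zmax 0.05 mean [ 0.5942 -0.435   0.033 ] [62 65 64]
veg [ 77 338  12  14 104] mid [ 0.6065 -0.5784] zmax 0.049 mean [ 0.5991 -0.5795  0.0336] [57 62 62]
```

View pics/s19.png

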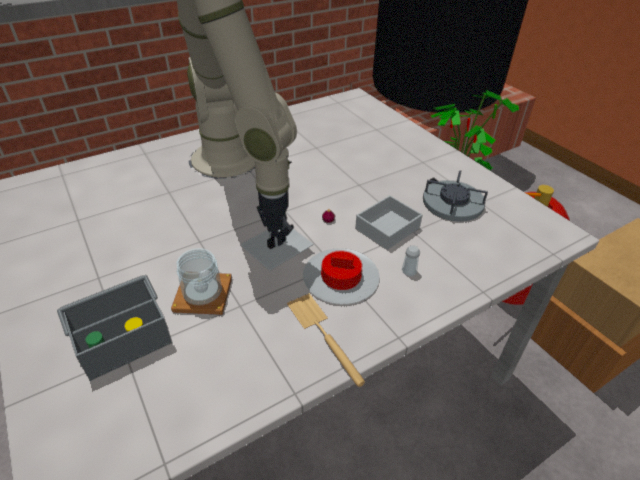

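The lid is hovering over clear bench at px (278,245) and the box stands open. Setting the lid down.

drive_tool(
  steps=[
    {"translation": [0,0,0.01],"twist": 0,"hand": -1},
    {"translation": [0,0,0.003],"twist": 0,"hand": -1},
    {"translation": [0,0,0.0015],"twist": 0,"hand": -1},
    {"translation": [0,0,0.0015],"twist": 0,"hand": -1},
  ],
)

```text
clock: 52.28
eef_pos: [0.5199, -0.0704, -0.0205]
ee_rot: [0.641, 0.767, 0.0, 0.0]
contact_force: [0.4, 0.1, -2.8]
grip_width: 0.0153
```

drive_tool(
  steps=[
    {"translation": [0,0,0.001],"twist": 0,"hand": -1},
  ],
)

```text
clock: 52.4
eef_pos: [0.5198, -0.0704, -0.0216]
ee_rot: [0.641, 0.767, 0.0, 0.0]
contact_force: [-0.5, -0.0, -2.3]
grip_width: 0.0148
```

drive_tool(
  steps=[
    {"translation": [0,0,0.001],"twist": 0,"hand": -1},
  ],
)

```text
clock: 52.52
eef_pos: [0.5197, -0.0704, -0.0227]
ee_rot: [0.641, 0.767, 0.0, 0.0]
contact_force: [-0.2, 0.7, -2.7]
grip_width: 0.0151
```

drive_tool(
  steps=[
    {"translation": [0,0,0.001],"twist": 0,"hand": -1},
  ],
)

```text
clock: 52.65
eef_pos: [0.5197, -0.0704, -0.0228]
ee_rot: [0.641, 0.767, -0.0, 0.0]
contact_force: [-4.3, -0.0, 26.3]
grip_width: 0.0149
```

drive_tool(
  steps=[
    {"translation": [0,0,0.001],"twist": 0,"hand": -1},
  ],
)

```text
clock: 52.78
eef_pos: [0.5198, -0.0705, -0.0229]
ee_rot: [0.641, 0.767, -0.0, 0.001]
contact_force: [-7.8, 0.6, 42.4]
grip_width: 0.0151
```

drive_tool(
  steps=[
    {"translation": [0,0,-0.002],"twist": 0,"hand": -1},
    {"translation": [0,0,0],"twist": 0,"hand": 0.3},
    {"translation": [0,0,0],"twist": 0,"hand": 0.3},
    {"translation": [0,0,0],"twist": 0,"hand": 0.3},
    {"translation": [0,0,0],"twist": 0,"hand": 0.3},
    {"translation": [0,0,-0.02],"twist": 0,"hand": 0.5},
    {"translation": [0,0,-0.04],"twist": 0,"hand": 0.5},
    {"translation": [0,0,-0.05],"twist": 0,"hand": 0.5},
    {"translation": [0,0,-0.05],"twist": 0,"hand": 0.5},
    {"translation": [0,0,0],"twist": 0,"hand": 0.5},
  ],
)

```text
clock: 54.02
eef_pos: [0.5216, -0.0705, 0.1406]
ee_rot: [0.641, 0.767, 0.002, 0.003]
contact_force: [-0.2, -0.3, -0.7]
grip_width: 0.064
```

```bash
python3 - <<'E'
from h import *
for c in ['wrist','scene','top']:
    p,d,W=cloud(c); save(c[0]+'20',p); print(c); veg(W,p); 
    X,Y,Z=[W[...,i] for i in range(3)]
    m=(np.hypot(X-.595,Y-.255)<.12)&(Z>.042)&(Z<.06)
    if m.sum()>50: print('box rim',m.sum(),cv2.minAreaRect((W[m][:,:2]*1000).astype(np.float32)))
    bars(W,p,(.52,-.07),.038,.045)
go([.475,.127,.12],120)
E
```

```text
wrist
veg [621 296  19  10 102] mid [ 0.7992 -0.1045] zmax 0.012 mean [ 0.7998 -0.1043  0.0097] [225 193 138]
n 1670 ((520.5167846679688, -67.65418243408203), (15.74565601348877, 55.70168685913086), 10.517603874206543) z 0.0368 mean [ 0.5204 -0.0663  0.0366] longdir -79.4
scene
veg [322 209  13  13 128] mid [0.477  0.1278] zmax 0.04 mean [0.4824 0.1233 0.0231] [104  39  58]
veg [402 258  17  16 184] mid [0.7677 0.1943] zmax 0.05 mean [0.7734 0.1884 0.0284] [122 128 130]
veg [136 308  24  16 189] mid [ 0.603  -0.4379] zmax 0.05 mean [ 0.5941 -0.4349  0.0332] [62 65 64]
veg [ 77 336  12  16 106] mid [ 0.6075 -0.5777] zmax 0.05 mean [ 0.599  -0.5795  0.0336] [56 62 61]
box rim 441 ((595.692626953125, 257.52484130859375), (129.48451232910156, 150.92945861816406), 10.660401344299316)
n 106 ((519.5993041992188, -68.53485107421875), (20.015134811401367, 55.65901184082031), 11.598430633544922) z 0.0372 mean [ 0.5222 -0.0682  0.037 ] longdir -80.3
top
veg [227 199  17  13  97] mid [0.7548 0.1947] zmax 0.049 mean [0.7488 0.1908 0.0285] [108 111 111]
veg [526 210  15  15 102] mid [ 0.6279 -0.5464] zmax 0.049 mean [ 0.6245 -0.5415  0.0289] [43 58 45]
veg [495 214  15  16 102] mid [ 0.6277 -0.4671] zmax 0.05 mean [ 0.6218 -0.4603  0.0282] [87 77 39]
veg [452 264  12  12  59] mid [ 0.52   -0.3334] zmax 0.047 mean [ 0.5211 -0.3378  0.0174] [156 104  68]
veg [266 306  17  16 211] mid [0.4717 0.1267] zmax 0.04 mean [0.4713 0.1253 0.0253] [100  58  62]
box rim 485 ((593.17822265625, 255.34591674804688), (126.20028686523438, 146.24534606933594), 11.014860153198242)
n 75 ((515.6355590820312, -58.03730392456055), (15.81152629852295, 31.63909149169922), 9.98558521270752) z 0.0375 mean [ 0.5144 -0.0561  0.0376] longdir 92.1
tcp [ 0.519  -0.0706  0.1366] xang 100.23 q7 -13.6 clk 54.17 | tool shift mm [202.3  -8.2  16.6] twist -19.8 tilt [-0.001 -0.    -1.   ]
```

View pics/t20.png

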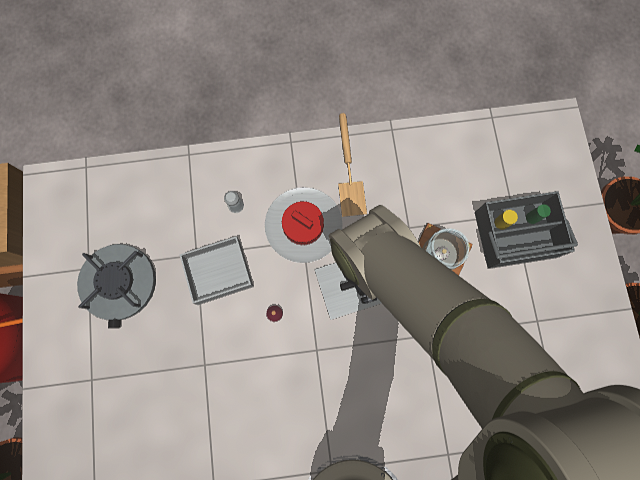

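The box lid lies on clear bench; the box interior is empty and open at px (217,269). Next is the onion at (0.4745, 0.1275).

drive_tool(
  steps=[
    {"translation": [0.02,-0.001,0],"twist": 0,"hand": 0.7},
    {"translation": [0.04,-0.0015,0],"twist": 0,"hand": 0.7},
    {"translation": [0.045,-0.0018,0],"twist": 0,"hand": 0.7},
    {"translation": [0.045,-0.0018,0],"twist": 0,"hand": 0.7},
    {"translation": [0.035,-0.0015,0],"twist": 0,"hand": 0.7},
    {"translation": [0.0175,-0.0008,0],"twist": 0,"hand": 0.7},
    {"translation": [0,0,0],"twist": 0,"hand": 0.7},
  ],
)

```text
clock: 55.05
eef_pos: [0.4748, 0.128, 0.1365]
ee_rot: [0.64, 0.768, -0.001, -0.0]
contact_force: [-0.4, -0.6, 0.2]
grip_width: 0.0728
```

```bash
python3 - <<'E'
from h import *
p,d,W=cloud('wrist'); save('w21',p); veg(W,p); go([.4745,.1275,-.031],100.3); q()
E
```

```text
veg [ 292  182   52   52 2128] mid [0.4749 0.1285] zmax 0.037 mean [0.4744 0.1318 0.0246] [102  40  54]
tcp [0.4751 0.1267 0.1366] xang 100.27 q7 -36.6 clk 55.1 | tool shift mm [  1.   -0.2 167.6] twist -0.0 tilt [-0.001 -0.001 -1.   ]
tcp [0.4751 0.1267 0.1366] xang 100.27 q7 -36.6 clk 55.1 | tool shift mm [-435.7   13.4   43.9] twist 37.3 tilt [-0.001 -0.001 -1.   ]
[  2.   26.4 -32.1 123.6  23.7  36.1 -36.6] [-0.3 -0.1 -0.7] [ 0.02 -0.03 -0.01] 0.0723
```

View pics/w21.png

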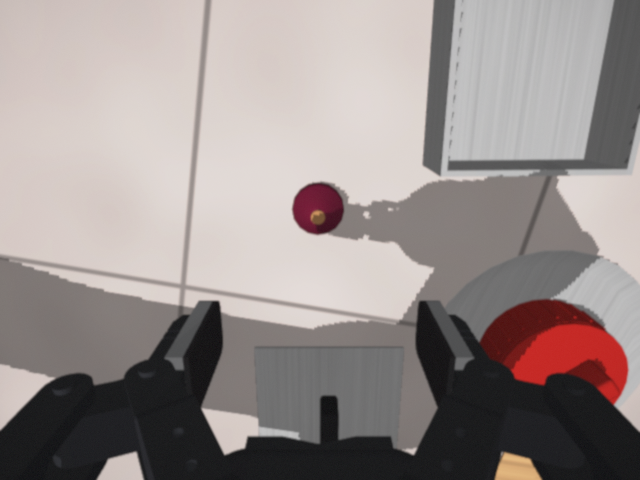

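The onion is centred at px (318,208). Descending.

drive_tool(
  steps=[
    {"translation": [0.001,0,0.03],"twist": 0,"hand": 0.7},
    {"translation": [0,0,0.04],"twist": 0,"hand": 0.7},
    {"translation": [0,0,0.04],"twist": 0,"hand": 0.7},
    {"translation": [0,0,0.03],"twist": 0,"hand": 0.7},
    {"translation": [0,0,0.015],"twist": 0,"hand": 0.7},
    {"translation": [0,0,0.008],"twist": 0,"hand": 0.7},
    {"translation": [0,0,0.004],"twist": 0,"hand": 0.7},
    {"translation": [0,0,0],"twist": 0,"hand": -1},
    {"translation": [0,0,0],"twist": 0,"hand": -1},
    {"translation": [0,0,0],"twist": 0,"hand": -1},
    {"translation": [0,0,0],"twist": 0,"hand": -1},
    {"translation": [0,0,0],"twist": 0,"hand": -1},
  ],
  force=35,
)

```text
clock: 56.6
eef_pos: [0.4755, 0.1283, -0.0289]
ee_rot: [0.641, 0.767, 0.0, 0.0]
contact_force: [-0.6, -0.1, 6.1]
grip_width: 0.0377
```

```bash
python3 - <<'E'
from h import *
p,d,W=cloud('wrist'); save('w22',p); go([.5945,.256,.1],100.8); q()
E
```

```text
tcp [ 0.4755  0.1283 -0.0289] xang 100.23 q7 -53.4 clk 56.65 | tool shift mm [ 104.5  139.9 -128.7] twist -0.6 tilt [ 0.001  0.    -1.   ]
tcp [ 0.4755  0.1283 -0.0289] xang 100.23 q7 -53.4 clk 56.65 | tool shift mm [-437.2   13.2 -121.7] twist 37.2 tilt [ 0.001  0.    -1.   ]
[-13.2  41.3 -12.4 130.1  41.8  12.3 -53.4] [-0.8 -0.4  5.2] [-0.17  0.17 -0.1 ] 0.0378
```

View pics/w22.png

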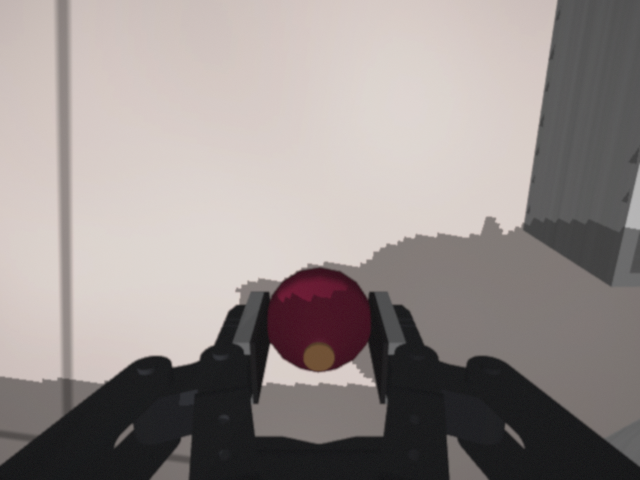

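The onion is held. Lifting it over to the box centre.

drive_tool(
  steps=[
    {"translation": [0,0,-0.01],"twist": 0,"hand": -1},
    {"translation": [0,0,-0.04],"twist": 0,"hand": -1},
    {"translation": [0,0,-0.05],"twist": 0,"hand": -1},
    {"translation": [0,0,-0.03],"twist": 0,"hand": -1},
    {"translation": [0.015,0.02,0],"twist": 0,"hand": -1},
    {"translation": [0.027,0.036,0],"twist": 0,"hand": -1},
    {"translation": [0.027,0.036,0],"twist": 0,"hand": -1},
    {"translation": [0.022,0.03,0],"twist": 0,"hand": -1},
    {"translation": [0.0135,0.018,0],"twist": 0,"hand": -1},
    {"translation": [0,0,0],"twist": 0,"hand": -1},
  ],
)

```text
clock: 57.9
eef_pos: [0.5947, 0.2575, 0.1009]
ee_rot: [0.641, 0.768, 0.001, -0.0]
contact_force: [-0.6, -0.1, -2.2]
grip_width: 0.0375
```

```bash
python3 - <<'E'
from h import *
p,d,W=cloud('wrist'); save('w23',p); go([.5945,.256,-.023],100.8); q()
E
```

```text
tcp [0.5938 0.2561 0.1006] xang 100.28 q7 -43.5 clk 57.95 | tool shift mm [ -0.2   0.7 123.6] twist -0.5 tilt [-0.001 -0.    -1.   ]
tcp [0.5938 0.2561 0.1006] xang 100.28 q7 -43.5 clk 57.95 | tool shift mm [-541.8 -126.5    7.7] twist 37.3 tilt [-0.001 -0.    -1.   ]
[ -8.7  38.2 -30.4 105.6  27.   43.6 -43.5] [-0.1 -0.6  0.1] [0.01 0.07 0.02] 0.0384
```

View pics/w23.png

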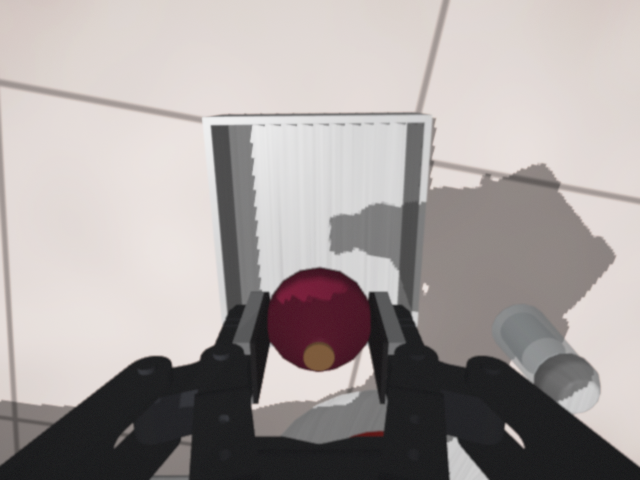

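drive_tool(
  steps=[
    {"translation": [0,0,0.03],"twist": 0,"hand": -1},
    {"translation": [0,0,0.04],"twist": 0,"hand": -1},
    {"translation": [0,0,0.03],"twist": 0,"hand": -1},
    {"translation": [0,0,0.015],"twist": 0,"hand": -1},
    {"translation": [0,0,0.008],"twist": 0,"hand": -1},
    {"translation": [0,0,0],"twist": 0,"hand": -1},
    {"translation": [0,0,0],"twist": 0,"hand": 0.2},
    {"translation": [0,0,0],"twist": 0,"hand": 0.2},
    {"translation": [0,0,0],"twist": 0,"hand": 0.2},
    {"translation": [0,0,-0.02],"twist": 0,"hand": 0.2},
    {"translation": [0,0,-0.04],"twist": 0,"hand": 0.2},
    {"translation": [0,0,-0.06],"twist": 0,"hand": 0.2},
  ],
)

```text
clock: 59.45
eef_pos: [0.5935, 0.2559, 0.0985]
ee_rot: [0.641, 0.768, -0.001, -0.001]
contact_force: [1.6, -0.4, -0.1]
grip_width: 0.0511
```

drive_tool(
  steps=[
    {"translation": [0,0,-0.03],"twist": 0,"hand": 0.5},
    {"translation": [0,0,0],"twist": 0,"hand": 0.5},
  ],
)

```text
clock: 59.7
eef_pos: [0.5957, 0.2571, 0.1314]
ee_rot: [0.641, 0.767, 0.003, 0.001]
contact_force: [-0.2, -0.3, -0.5]
grip_width: 0.0637
```

```bash
python3 - <<'E'
from h import *
p,d,W=cloud('wrist'); save('w24',p)
X,Y,Z=[W[...,i] for i in range(3)]
m=(np.hypot(X-.595,Y-.255)<.12)&(Z>.042)&(Z<.056)
print('box rim',m.sum(),cv2.minAreaRect((W[m][:,:2]*1000).astype(np.float32)))
p,d,W=cloud('scene'); save('s24',p); veg(W,p)
p,d,W=cloud('top'); save('t24',p); veg(W,p); bars(W,p,(.52,-.07),.038,.045)
go([.5198,-.0705,.14],100.26); q()
E
```

```text
box rim 6237 ((596.136962890625, 256.382080078125), (125.40345764160156, 146.0739288330078), 10.962749481201172)
veg [381 216  14  14 142] mid [0.5982 0.2539] zmax 0.042 mean [0.6025 0.2501 0.0259] [86 33 50]
veg [402 257  17  17 189] mid [0.768  0.1955] zmax 0.05 mean [0.7734 0.1881 0.0287] [113 119 121]
veg [136 309  24  15 192] mid [ 0.6055 -0.4381] zmax 0.05 mean [ 0.5944 -0.4352  0.0333] [61 64 64]
veg [ 77 338  12  14 104] mid [ 0.6091 -0.5785] zmax 0.05 mean [ 0.5986 -0.5798  0.0334] [56 61 61]
veg [227 197  17  16 101] mid [0.756  0.1945] zmax 0.05 mean [0.7492 0.1905 0.0279] [103 106 106]
veg [526 210  17  14 109] mid [ 0.6293 -0.554 ] zmax 0.049 mean [ 0.6247 -0.5421  0.0288] [45 59 46]
veg [494 213  17  17 109] mid [ 0.6296 -0.4678] zmax 0.05 mean [ 0.6219 -0.4608  0.0278] [87 78 42]
veg [188 286  22  19 119] mid [0.5396 0.3009] zmax 0.05 mean [0.5338 0.3072 0.0345] [100 101 100]h.py:28: RuntimeWarning: Mean of empty slice.
  e=np.linalg.svd(w[:,:2]-w[:,:2].mean(0),full_matrices=False)[2][0]
  ret = um.true_divide(
Traceback (most recent call last):
  File "h.py", line 28, in bars
    e=np.linalg.svd(w[:,:2]-w[:,:2].mean(0),full_matrices=False)[2][0]
      ~~~~~~~~~~~~~~~~~~~~~~~~~~~~~~~~~~~~~~~~~~~~~~~~~~~~~~~~~~~~~^^^
IndexError: index 0 is out of bounds for axis 0 with size 0
```

View pics/w24.png

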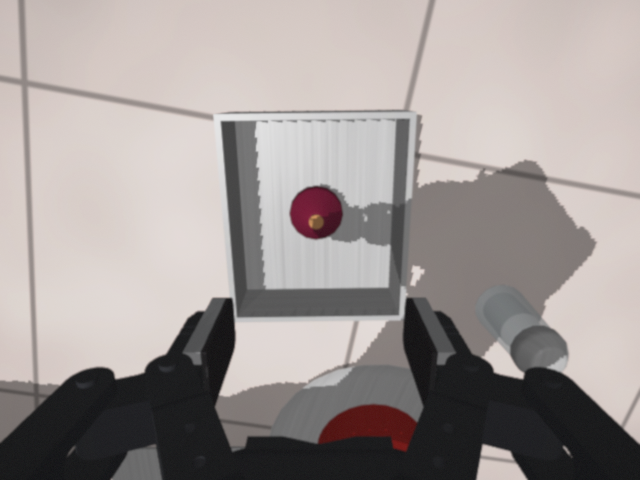

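View pics/t24.png

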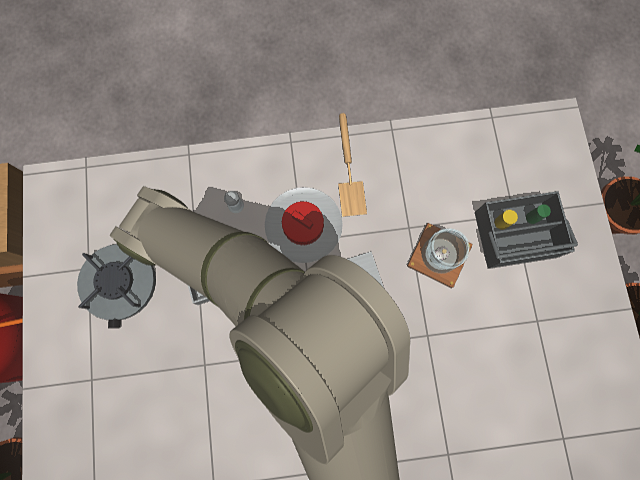

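View pics/s24.png

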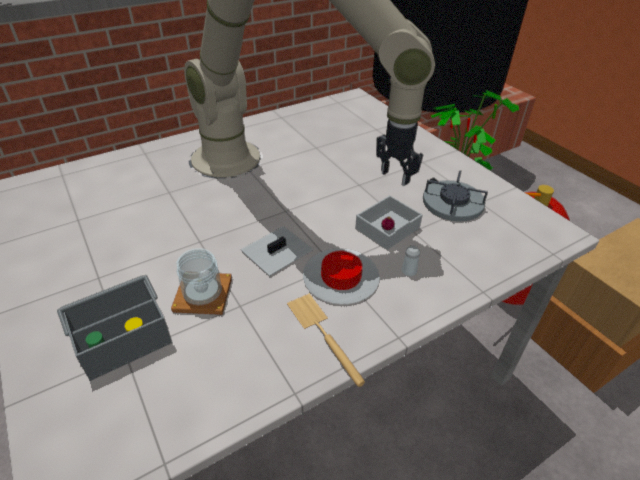

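The onion stands in the middle of the box (wrist px 316,213), and no vegetables remain on the bench. Going back for the box lid.

```bash
python3 - <<'E'
from h import *
go([.5198,-.0705,.14],100.26)
E
```

```text
tcp [0.5939 0.2557 0.1271] xang 100.24 q7 -42.4 clk 59.85 | tool shift mm [-307.8 -131.   -12.7] twist -0.0 tilt [-0.001 -0.001 -1.   ]
```

drive_tool(
  steps=[
    {"translation": [-0.02,-0.0085,-0.013],"twist": 0,"hand": 0.5},
    {"translation": [-0.04,-0.017,0],"twist": 0,"hand": 0.5},
    {"translation": [-0.045,-0.0192,0],"twist": 0,"hand": 0.5},
    {"translation": [-0.045,-0.0192,0],"twist": 0,"hand": 0.5},
    {"translation": [-0.045,-0.0192,0],"twist": 0,"hand": 0.5},
    {"translation": [-0.045,-0.0192,0],"twist": 0,"hand": 0.5},
    {"translation": [-0.04,-0.017,0],"twist": 0,"hand": 0.5},
    {"translation": [-0.02,-0.0085,0],"twist": 0,"hand": 0.5},
    {"translation": [-0.008,-0.0032,0],"twist": 0,"hand": 0.5},
    {"translation": [0,0,0],"twist": 0,"hand": 0.5},
  ],
)

```text
clock: 61.1
eef_pos: [0.52, -0.0699, 0.1398]
ee_rot: [0.641, 0.767, -0.0, -0.001]
contact_force: [0.6, 0.4, -0.2]
grip_width: 0.0636
```

```bash
python3 - <<'E'
from h import *
p,d,W=cloud('wrist'); save('w25',p); bars(W,p,(.52,-.07),.038,.045)
go([.5198,-.0705,-.0225],100.26)
E
```

```text
n 1664 ((520.433837890625, -67.34269714355469), (15.810517311096191, 54.859771728515625), 10.733872413635254) z 0.0368 mean [ 0.5204 -0.0662  0.0367] longdir -79.3
tcp [ 0.5203 -0.0692  0.14  ] xang 100.3 q7 -14.8 clk 61.15 | tool shift mm [ -1.3  -0.7 162.5] twist 0.0 tilt [-0.     0.001 -1.   ]
```

View pics/w25.png

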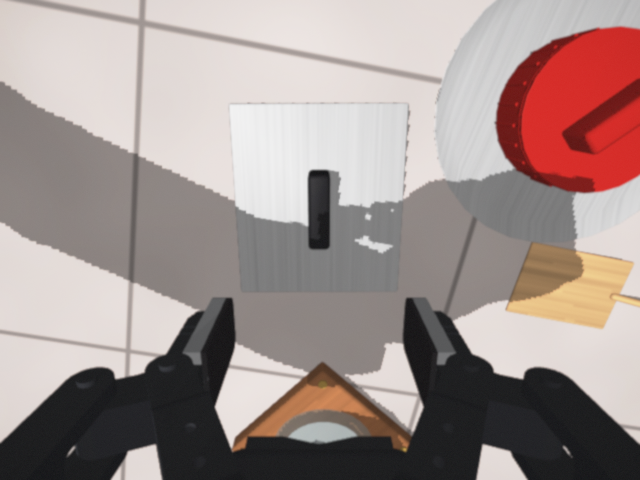

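drive_tool(
  steps=[
    {"translation": [-0.0005,-0.0003,0.03],"twist": 0,"hand": 0.5},
    {"translation": [0,0,0.04],"twist": 0,"hand": 0.5},
    {"translation": [0,0,0.04],"twist": 0,"hand": 0.5},
    {"translation": [0,0,0.03],"twist": 0,"hand": 0.5},
    {"translation": [0,0,0.015],"twist": 0,"hand": 0.5},
    {"translation": [0,0,0.005],"twist": 0,"hand": 0.5},
    {"translation": [0,0,0.002],"twist": 0,"hand": 0.5},
    {"translation": [0,0,0],"twist": 0,"hand": -1},
    {"translation": [0,0,0],"twist": 0,"hand": -1},
    {"translation": [0,0,0],"twist": 0,"hand": -1},
    {"translation": [0,0,0],"twist": 0,"hand": -1},
    {"translation": [0,0,0],"twist": 0,"hand": -1},
  ],
  force=60,
)

```text
clock: 62.65
eef_pos: [0.5204, -0.071, -0.021]
ee_rot: [0.641, 0.767, 0.0, 0.001]
contact_force: [-1.5, 0.0, 7.6]
grip_width: 0.0149
```

```bash
python3 - <<'E'
from h import *
go([.596,.255,.12],100.6);q()
E
```

```text
tcp [ 0.5204 -0.071  -0.021 ] xang 100.23 q7 -29.5 clk 62.65 | tool shift mm [ 307.3  132.5 -141.1] twist -0.4 tilt [ 0.001 -0.    -1.   ]
tcp [ 0.5204 -0.071  -0.021 ] xang 100.23 q7 -29.5 clk 62.65 | tool shift mm [-233.1    4.4 -113.8] twist 37.2 tilt [ 0.001 -0.    -1.   ]
[ 14.3  41.8 -18.6 125.4  41.5  18.7 -29.5] [-1.5  0.   7.6] [-0.13  0.17  0.02] 0.0149
```

drive_tool(
  steps=[
    {"translation": [0,0,-0.01],"twist": 0,"hand": -1},
    {"translation": [0,0,-0.04],"twist": 0,"hand": -1},
    {"translation": [0,0,-0.05],"twist": 0,"hand": -1},
    {"translation": [0,0,-0.04],"twist": 0,"hand": -1},
    {"translation": [0.02,0.0087,0],"twist": 0,"hand": -1},
    {"translation": [0.04,0.0173,0],"twist": 0,"hand": -1},
    {"translation": [0.045,0.0195,0],"twist": 0,"hand": -1},
    {"translation": [0.045,0.0195,0],"twist": 0,"hand": -1},
    {"translation": [0.045,0.0195,0],"twist": 0,"hand": -1},
    {"translation": [0.045,0.0195,0],"twist": 0,"hand": -1},
    {"translation": [0.04,0.0173,0],"twist": 0,"hand": -1},
    {"translation": [0.02,0.0087,0],"twist": 0,"hand": -1},
  ],
)

```text
clock: 64.15
eef_pos: [0.5941, 0.2503, 0.1188]
ee_rot: [0.64, 0.768, 0.0, -0.001]
contact_force: [-1.2, -0.4, -2.1]
grip_width: 0.0149
```

drive_tool(
  steps=[
    {"translation": [0.0065,0.0028,0],"twist": 0,"hand": -1},
    {"translation": [0,0,0],"twist": 0,"hand": -1},
    {"translation": [0,0,0.03],"twist": 0,"hand": -1},
    {"translation": [0,0,0.03],"twist": 0,"hand": -1},
    {"translation": [0,0,0],"twist": 0,"hand": -1},
  ],
)

```text
clock: 64.78
eef_pos: [0.5949, 0.2514, 0.0564]
ee_rot: [0.642, 0.767, -0.002, -0.0]
contact_force: [0.4, -0.4, -0.4]
grip_width: 0.0146
```

```bash
python3 - <<'E'
from h import *
go([.5967,.2541,.0218],100.3)
p,d,W=cloud('scene'); save('s26',cv2.resize(p[150:270,310:460],(750,600)))
go([.5967,.2541,.0218],100.3)
E
```

```text
tcp [0.5949 0.2514 0.0564] xang 100.15 q7 -46.0 clk 64.78 | tool shift mm [ 2.4  2.4 34.6] twist -0.2 tilt [-0.004 -0.003 -1.   ]
tcp [0.5958 0.2525 0.0579] xang 100.16 q7 -46.0 clk 64.83 | tool shift mm [ 1.4  1.3 36.1] twist -0.1 tilt [-0.002 -0.002 -1.   ]
```

View pics/s26.png

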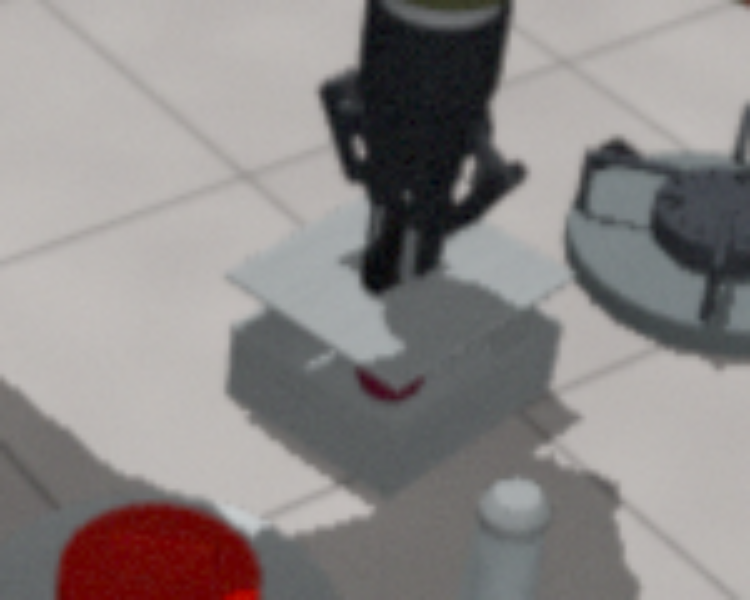

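drive_tool(
  steps=[
    {"translation": [0,0,0],"twist": 0,"hand": -1},
    {"translation": [0,0,0],"twist": 0,"hand": -1},
  ],
)

```text
clock: 65.08
eef_pos: [0.5968, 0.2545, 0.0595]
ee_rot: [0.641, 0.767, 0.001, 0.0]
contact_force: [0.3, -0.1, -1.1]
grip_width: 0.0148
```

```bash
python3 - <<'E'
from h import *
go([.5967,.2541,.0218],100.3)
E
```

```text
tcp [0.5968 0.2545 0.0595] xang 100.23 q7 -46.0 clk 65.08 | tool shift mm [-0.4 -0.3 37.7] twist -0.1 tilt [ 0.002  0.001 -1.   ]
```

Positioned right over the box. Lowering and watching the force.

drive_tool(
  steps=[
    {"translation": [0,0,0.012],"twist": 0,"hand": -1},
    {"translation": [0,0,0.012],"twist": 0,"hand": -1},
    {"translation": [0,0,0.006],"twist": 0,"hand": -1},
    {"translation": [0,0,0],"twist": 0,"hand": -1},
  ],
)

```text
clock: 65.58
eef_pos: [0.5956, 0.2544, 0.0273]
ee_rot: [0.641, 0.768, -0.001, -0.0]
contact_force: [0.5, 0.6, -1.7]
grip_width: 0.0151
```

drive_tool(
  steps=[
    {"translation": [0,0,0.003],"twist": 0,"hand": -1},
    {"translation": [0,0,0.001],"twist": 0,"hand": -1},
  ],
)

```text
clock: 65.82
eef_pos: [0.5962, 0.2545, 0.0242]
ee_rot: [0.641, 0.767, 0.0, 0.0]
contact_force: [-0.3, -0.3, -2.4]
grip_width: 0.015
```

drive_tool(
  steps=[
    {"translation": [0,0,0.001],"twist": 0,"hand": -1},
    {"translation": [0,0,0.001],"twist": 0,"hand": -1},
  ],
)

```text
clock: 66.08
eef_pos: [0.5963, 0.2545, 0.023]
ee_rot: [0.641, 0.767, 0.0, 0.0]
contact_force: [-3.9, -2.5, 14.0]
grip_width: 0.0146
```

drive_tool(
  steps=[
    {"translation": [0,0,0.001],"twist": 0,"hand": -1},
  ],
)

```text
clock: 66.2
eef_pos: [0.5963, 0.2545, 0.023]
ee_rot: [0.641, 0.767, 0.0, 0.001]
contact_force: [-5.9, -5.0, 23.1]
grip_width: 0.015
```

Contact came at TCP z 0.023. That is the seated height, allowing for the 1.7 mm higher regrip. Letting go and checking.

drive_tool(
  steps=[
    {"translation": [0,0,-0.002],"twist": 0,"hand": -1},
    {"translation": [0,0,0],"twist": 0,"hand": 0.3},
    {"translation": [0,0,0],"twist": 0,"hand": 0.3},
    {"translation": [0,0,0],"twist": 0,"hand": 0.3},
    {"translation": [0,0,0],"twist": 0,"hand": 0.3},
    {"translation": [0,0,-0.02],"twist": 0,"hand": 0.3},
    {"translation": [0,0,-0.05],"twist": 0,"hand": 0.3},
    {"translation": [0,0,-0.06],"twist": 0,"hand": 0.3},
    {"translation": [0,0,-0.05],"twist": 0,"hand": 0.3},
    {"translation": [0,0,0],"twist": 0,"hand": 0.3},
    {"translation": [0,0,0],"twist": 0,"hand": 0.3},
  ],
)

```text
clock: 67.58
eef_pos: [0.596, 0.2541, 0.2039]
ee_rot: [0.641, 0.767, 0.0, 0.0]
contact_force: [-0.3, -0.0, 0.3]
grip_width: 0.0552
```

```bash
python3 - <<'E'
from h import *
p,d,W=cloud('wrist'); save('w27',p); bars(W,p,(.595,.2555),.082,.05)
X,Y,Z=[W[...,i] for i in range(3)]
m=(np.hypot(X-.595,Y-.255)<.11)&(Z>.047)&(Z<.062)
w=W[m]; print('lid z',np.round(np.percentile(w[:,2],[5,50,95]),4)); A=np.c_[w[:,:2]-w[:,:2].mean(0),np.ones(len(w))]; print('plane',np.linalg.lstsq(A,w[:,2],rcond=None)[0].round(4), cv2.minAreaRect((w[:,:2]*1000).astype(np.float32)))
p,d,W=cloud('scene'); save('s27',p); bars(W,p,(.595,.2555),.082,.05)
# movement of bystanders vs start
p0=np.load('/tmp/scene.npz'); 
veg(W,p)
pi=p.astype(int); m=(pi[...,0]>90)&(pi[...,1]<60)&(pi[...,2]<60)&(np.hypot(W[...,0]-.69,W[...,1]-.03)<.1)
w=W[m]; print('jarlid',w.min(0).round(3),w.max(0).round(3))
q()
E
```

```text
n 1482 ((597.2183837890625, 258.049072265625), (15.723275184631348, 55.80945587158203), 9.83450698852539) z 0.0808 mean [0.5969 0.2589 0.0807] longdir -79.7
lid z [0.0518 0.0531 0.0543]
plane [0.0017 0.0015 0.0531] ((597.0262451171875, 257.57354736328125), (131.30943298339844, 151.19821166992188), 10.275055885314941)
n 84 ((598.4287109375, 256.8927307128906), (19.17455291748047, 56.44023132324219), 6.617067337036133) z 0.0817 mean [0.5987 0.2551 0.0814] longdir -78.6
veg [402 258  17  16 183] mid [0.7678 0.1943] zmax 0.05 mean [0.7732 0.1881 0.0287] [112 118 120]
veg [136 309  24  15 191] mid [ 0.6035 -0.4382] zmax 0.05 mean [ 0.5941 -0.4351  0.0332] [61 64 63]
veg [ 77 337  12  15 107] mid [ 0.6073 -0.5784] zmax 0.05 mean [ 0.5988 -0.5797  0.0337] [55 61 61]
jarlid [ 0.639 -0.022  0.001] [0.743 0.084 0.076]
tcp [0.5955 0.2539 0.2024] xang 100.25 q7 -39.1 clk 67.67 | tool shift mm [-539.4 -127.4  110. ] twist 37.3 tilt [-0.002 -0.001 -1.   ]
[ -5.2  32.3 -35.2 100.4  22.2  54.5 -39.1] [-0.3 -0.5  0.1] [ 0.04 -0.02  0.04] 0.0555
```

View pics/w27.png

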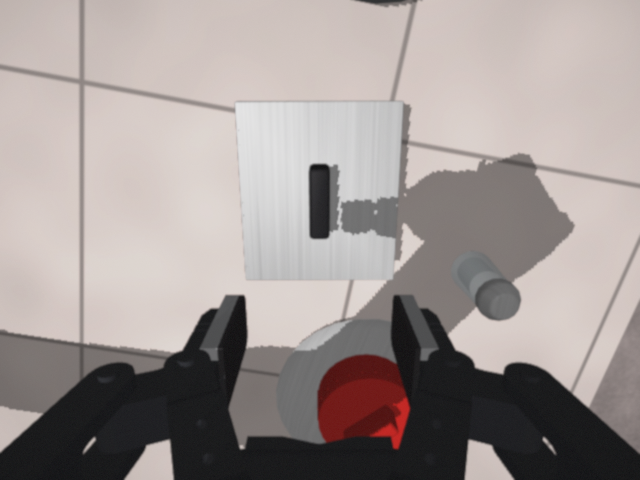

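View pics/s27.png

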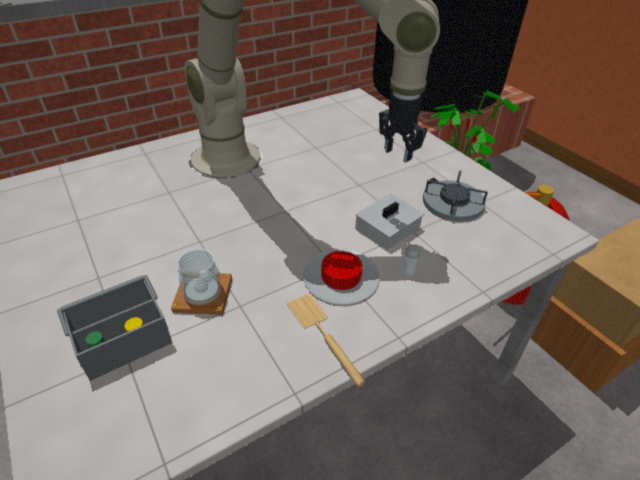

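drive_tool(
  steps=[
    {"translation": [-0.03,-0.005,-0.02],"twist": 0,"hand": 0.3},
    {"translation": [-0.05,-0.01,-0.02],"twist": 0,"hand": 0.3},
    {"translation": [-0.05,-0.01,-0.02],"twist": 0,"hand": 0.3},
    {"translation": [-0.05,-0.01,0],"twist": 0,"hand": 0.3},
    {"translation": [-0.05,-0.012,0],"twist": 0,"hand": 0.3},
    {"translation": [-0.05,-0.012,0],"twist": 0,"hand": 0.3},
    {"translation": [-0.05,-0.012,0],"twist": 0,"hand": 0.3},
    {"translation": [-0.05,-0.012,0],"twist": 0,"hand": 0.3},
    {"translation": [-0.05,-0.012,0],"twist": 0,"hand": 0.3},
    {"translation": [-0.05,-0.012,0],"twist": 0,"hand": 0.3},
    {"translation": [-0.04,-0.01,0],"twist": 0,"hand": 0.3},
    {"translation": [0,0,0],"twist": 0,"hand": 0.3},
  ],
)

```text
clock: 69.18
eef_pos: [0.5719, -0.2822, 0.2611]
ee_rot: [0.643, 0.766, -0.001, -0.001]
contact_force: [0.3, 0.6, -0.6]
grip_width: 0.0555
```

drive_tool(
  steps=[
    {"translation": [0,0,0],"twist": 0,"hand": 0.3},
    {"translation": [0,0,0],"twist": 0,"hand": 0.3},
  ],
)

```text
clock: 69.42
eef_pos: [0.5738, -0.2764, 0.2629]
ee_rot: [0.64, 0.768, 0.0, -0.0]
contact_force: [0.6, 0.1, 0.5]
grip_width: 0.0552
```

```bash
python3 - <<'E'
from h import *
p,d,W=cloud('wrist'); save('w28',p)
p,d,W=cloud('top'); save('t28',p); bars(W,p,(.595,.2555),.082,.05); veg(W,p)
z=np.load('/tmp/top.npz'); W0=z['W']
for nm,(c0,c1,r0,r1) in dict(gas=(70,165,235,335),shaker=(215,250,185,215),caddy=(470,585,185,275)).items():
    for w in (W0,W):
        w=w[r0:r1,c0:c1].reshape(-1,3); w=w[(w[:,2]>.015)]; print(nm,len(w),w.mean(0).round(4))
q()
E
```

```text
n 157 ((594.06005859375, 255.6820831298828), (16.226335525512695, 56.271915435791016), 9.897889137268066) z 0.0813 mean [0.5936 0.255  0.0812] longdir 100.7
veg [227 199  17  14 101] mid [0.754  0.1949] zmax 0.05 mean [0.7486 0.191  0.029 ] [104 107 107]
veg [497 222  11   8  48] mid [ 0.6146 -0.4653] zmax 0.05 mean [ 0.6135 -0.4631  0.029 ] [88 76 31]
gas 4714 [0.5952 0.504  0.03  ]
gas 4717 [0.5951 0.5038 0.03  ]
shaker 276 [0.7552 0.1938 0.0619]
shaker 280 [0.755  0.1938 0.0612]
caddy 3956 [ 0.5942 -0.504   0.0656]
caddy 8785 [ 0.4988 -0.2614  0.6081]
tcp [ 0.5739 -0.2767  0.2632] xang 100.37 q7 13.5 clk 69.53 | tool shift mm [-21.2 -11.9 170.3] twist 37.4 tilt [-0.  0. -1.]
[ 43.8  27.9 -34.6  97.9  17.9  59.8  13.5] [ 0.  -0.3  0.5] [-0.   -0.01  0.01] 0.0555
```

View pics/w28.png

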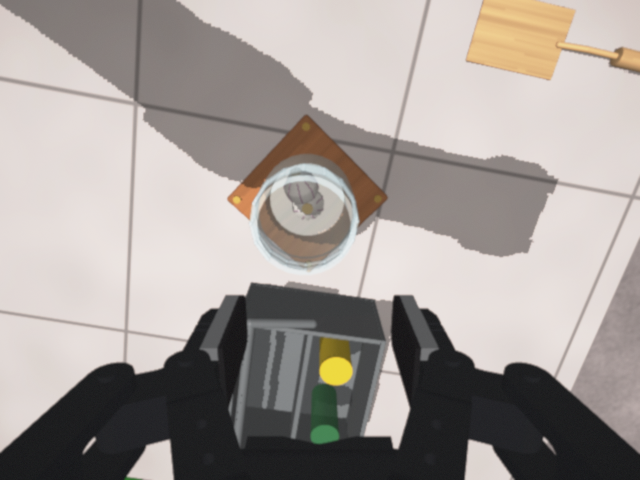

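View pics/t28.png

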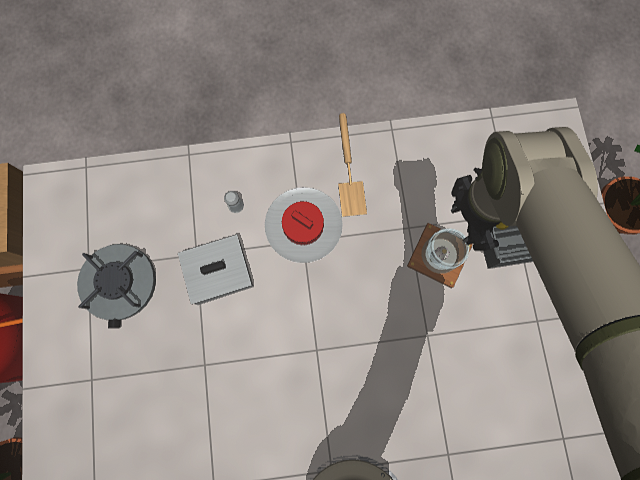

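The wrist view shows both bulbs inside the jar (px 302,185 and 307,207), and the bench is clear. The lids, gas ring and shaker are where they should be. Handing in.

```bash
python3 -c "
from h import *
print(bot.hand_in())"
```

```text
the job is handed in; nothing more can be done
None
```

The job is done and handed in at about 69.5 s. Two garlic bulbs and one onion were on the bench, and all three are put away.

**What I did**
- **Jar lid:** I unscrewed it about 1.95 turns over four grips, lifted it off and laid it rim down on the plate.
- **Garlic:** Both bulbs went into the open jar.
- **Onion:** I took off the box lid, set the onion in the box and put the lid back.

**Last checks**
- **Jar:** The wrist camera showed both bulbs inside. One may be leaning on or lying over the other.
- **Jar lid:** It lies flat, within about 3 mm of the plate's centre.
- **Box lid:** It is level and at the same height as at the start (top face 0.053 m, bar top 0.081 m).
- **Bystanders:** The gas ring and shaker were unmoved to within 0.3 mm. The arm hid the caddy from the top camera at the end. The scene camera showed it in place, and I never touched it.
- **Bench:** No vegetables were left in any view.

**What disagreed or went wrong**
- **Fingertip position:** The fingertips were about 40 mm short of the reported TCP, so the first grip on the jar lid closed on air above the bar. I used the measured offset from then on.
- **Force:** The wrist force briefly reached 42 N as I set the box lid down on the bench. The fingers were pressing through the lid at the time, not the arm or gripper body. That is well under the 120 N wrist limit.

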